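# Put the serving slates away in their drawer

### The arm

A 6-joint arm with a two-finger parallel gripper is mounted at the origin on the work surface. World frame = base frame: x ahead of the robot, y to its left, z up, the work surface at z = 0. Lengths are in m, angles in degrees, forces in N, time in s.
With the tool pointing down it reaches from about 0.4 to 0.825 m from the base axis. Payload 7 kg.
Tool frame: the origin (TCP) lies between the finger pads; the fingertips stand 19 mm ahead of it and the grasp point (between the pads) is the TCP; x points along the fingers, y is the direction in which the jaws open and shut, and the axes are right-handed (so a half turn about x gives the same grasp; the last joint's range is limited). The gripper opens to 88 mm and grips with 3 to 60 N. Pads are 19 mm wide; open, the fingers measure 130 mm over their backs; the gripper's body (78 mm by 193 mm) begins 47 mm behind the grasp point.
Start: joints at [-55.571, 20.546, 0.682, 0, -70.136, -16.507], TCP at [0.208, -0.642, 0.246] pointing down, gripper open.
Joint ranges: [-176.03, 176.03], [-82.01, 121.73], [-58.28, 71.71], [-173.87, 95.51], [-174.79, -0.11], [-173.66, 173.66]. Speed limits (degrees/s): [136.94, 136.94, 172.46, 180, 180, 180].

### API

Orientations are given as [roll, pitch, yaw] about the fixed x, y, z axes, in that order (R = Rz(yaw) Ry(pitch) Rx(roll)).
In Python, from plant import r gives the robot as it stands.
- The arm moves only by the tool send_rows, never from a script. Its argument "plan" is a list of rows, each a list of 2 entries, a list of its own where there are three numbers: the shift along the tool's x, y, z scaled (see below), then the turn, a rotation vector about the tool's x, y, z scaled (see below). A call has exactly 5 rows; each row is the pose to reach, as a shift and turn from the pose measured when the call began, along the tool's axes at that moment; what a row does not reach only later rows make up. The controller multiplies each number of a shift by 0.15 m and each number of a turn by pi/4 rad. A row lasts 1/10 s, in which the tool goes at most 50 mm and 8.59 degrees, less where a joint would pass 70% of its speed; a pose out of reach is approached as far as the arm can. A call with a number of a shift or a turn outside -1 to 1 is refused whole. A call with a gripper value outside its range is refused whole. "jaw" is the opening, from -1 (shut) to 1 (fully open), so that 0 is half open, set as the call begins (left out, the last holds). The fingers move at their own pace and stop on an object; "force" is the grip in N (left out, the last holds). Time passes only in rows, so rows that repeat a pose let the fingers close, or fill a call up. It gives the time, the measured TCP pose, the force and the opening at its end, in the units of the state.
- r.get_state(): the state, without advancing time (a new reading comes with each control period).
- r.capture(name): name is "scene" or "top" or "wrist"; returns a dict with "color" (420x560x3 uint8, red, green, blue), "range_z" (420x560 float32, m along the optical axis (not along the pixel's ray), 0 where there is no reading), "mtx" (3x3 intrinsics, pixels), "pose" (4x4, takes a point from camera to world coordinates). Camera axes: x right, y down, z forward; pixel columns grow to the right and rows downward; lengths in m; the calibration is good to about 2 mm. A picture is of the moment at which its call begins.
- r.close_job(): hands the job in, once; it reports no verdict.
Trained networks look in a picture, given as the dict that the camera call returned (one of the last four; its "shot" number tells which), for a name from the list of things; names that differ only in an ending like _2 or _b are one class to them, and where a whole thing is asked for, a point or a joint stands for the part that bears it (a point fixed in the world has none). Each returns a list of dicts, best first, with "score" (0 to 1); they miss things now and then, are a little off and sometimes report something else, mostly with a low value. They report only what shows in the picture. A call takes as long as a camera call. They do not tell look-alikes from the thing itself.
- r.find_in(picture, target): "uv" ([column, row] in pixels, amid what is visible of it).
- r.trace(picture, target): "mask" (420x560 bool, what is visible of it) and "uv" ([column, row] in pixels, amid what is visible of it).
The state is a dict: "time_s": time; "joints": joint angles; "qd": joint speeds; "joint_torque": joint torques, N m; "tcp_pos": TCP position; "eef_rot": TCP orientation; "contact_force": force on the tool from outside, world axes, zero at the start; "moment": the same for the moment, N m; "gripper_width": finger opening in m.
Only numpy, scipy, OpenCV 4.12 (cv2) and the standard library are available. Lean on these libraries where they do the work, as an engineer would, in place of code of your own. Each camera call takes 0.05 s, during which the arm holds its last target. There are 200 camera calls.

### The job

Put the washed serving slates away: pull the drawer of the low worktop unit right out to its stop, lay every slate lying on the worktop in a pocket of its own in the drawer and press its front end down past the sprung catch so that it sits fully down and level. With all of them seated and the drawer still out, let go of them, then push the drawer fully shut. Leave the other things on the worktop where they are.

Things in the scene. Friction and masses are not known exactly. Their poses are not given: they have to be found in the camera images.
- unit: low worktop drawer unit, pale wood, 400 mm wide (y), 250 mm deep (x), 100 mm high, one dark navy drawer front facing the robot. Origin under its middle; x axis points to its back, z up. The drawer pulls out along -x. Inside the drawer are four like pockets side by side, slates lying front to back; slates in neighbouring pockets lie 30 mm apart, the outer ones 34 mm from the side walls
- unit_drawer0 (a joint): travel of the unit's drawer, m: 0 = shut, 0.1736 = right out at its stop. Starts up to 25 mm open. About 2.5 N of drag, stays where left. Drawer front 15 mm thick, its top edge 88 mm above the worktop; drawer side walls 78 mm above the worktop. Right out, the back ends of the pockets stand about 8 mm in front of the unit's 12 mm thick top board; only then are they wholly clear
- unit_drawer0_handle (a point): middle of the drawer's steel bar handle: a level bar 120 mm long (along this point's y), about 10 mm thick, on a post at each end, standing 35 mm out from the drawer face and about 38 mm below the unit's top. Site x points into the unit; the drawer pulls out along -x. Moves with the drawer
- pocket0 (a point): where the middle of the underside of a slate seated in pocket0 (the rightmost, -y one) lies: on the drawer floor, 22 mm above the worktop. Axes as the unit's. Moves with the drawer. pocket1, 2, 3 lie 80, 160, 240 mm from it along its +y. Pockets are 58 mm wide between wooden corner guides 8 mm high, 30 mm long; the middle 70 mm of each long side is open for fingers
- catch0 (a point): foot of the grey sprung catch at the front end of pocket0, 67 mm in front of its middle (the other pockets alike). 36 mm wide; its 4.5 mm high nose stands 3 mm inside the slate's length; above the nose its face leans away to the front, 60 degrees from level, up to 18 mm high. At its back end, 70 mm behind its middle, each pocket has a 14 mm high wooden stop across the drawer
- press0 (a point): where to press a slate in pocket0 (others alike): on the seated slate's top face, 45 mm in front of the pocket's middle, 10 mm above the drawer floor. Laid in, a slate rests with its front end some 9 mm too high on the catch (more if not against the back stop); pressed here with 5 to 20 N it pushes the catch back, drops level and is held against the back stop
- slate0: dark grey slate serving strip, a flat bar 140 x 50 x 10 mm, about 0.2 kg, lying flat on the worktop to the robot's right; origin at the centre of its underside, x along its length, y across its width, z up when flat. May be absent. All slates are alike and any slate fits any pocket, either end first
- slate1: dark grey slate serving strip, a flat bar 140 x 50 x 10 mm, about 0.2 kg, lying flat on the worktop to the robot's right; origin at the centre of its underside, x along its length, y across its width, z up when flat. May be absent. All slates are alike and any slate fits any pocket, either end first
- slate2: dark grey slate serving strip, a flat bar 140 x 50 x 10 mm, about 0.2 kg, lying flat on the worktop to the robot's right; origin at the centre of its underside, x along its length, y across its width, z up when flat. May be absent. All slates are alike and any slate fits any pocket, either end first
- slate3: dark grey slate serving strip, a flat bar 140 x 50 x 10 mm, about 0.2 kg, lying flat on the worktop to the robot's right; origin at the centre of its underside, x along its length, y across its width, z up when flat. May be absent. All slates are alike and any slate fits any pocket, either end first
- ramekin: bystander, to be left alone: small round white ceramic cup 72 mm across, 50 mm high, standing among the slates; origin at the centre of its underside
- soap: bystander, to be left alone: green bottle 64 mm across, 170 mm high; origin at the centre of its underside
- oil: bystander, to be left alone: green glass bottle 62 mm across, 210 mm high; origin at the centre of its underside
- mill: bystander, to be left alone: dark wooden pepper mill 160 mm high; origin at the centre of its underside
- mug: bystander, to be left alone: terracotta-coloured mug 82 mm across, 90 mm high; origin at the centre of its underside
- spoon: bystander, to be left alone: wooden spoon 240 mm long, lying on the worktop
- jar: bystander, to be left alone: glass jar 72 mm across, 100 mm high; origin at the centre of its underside
There are look-alikes about, which are no part of the job. What is shaped like the slate3 but pink is not meant.

How it is judged:
By the outcome, as a careful person would: the job done as asked, in the order asked, and still so for the second after the job is handed in, with the robot touching nothing.
Of slate0, slate1, slate2, slate3 only 3 to 4 are there at a start; the rules pass over those that are not, and their reading is None.
At some moment in a run one of slate0, slate1, slate2, slate3 may be knocked a few centimetres aside while the robot is not near it.
Once in a run the grip may slacken for a moment while it holds something.
It also fails if it takes over 210 s, if anything falls off the work surface, if the arm or the gripper's body presses on something with over 40 N, if the wrist force passes 120 N, or if a joint passes its speed limit or range.

## Working session

There is one attempt and no reset: what is moved stays moved. The work goes in short steps, Python scripts to look and compute and a tool call to move; the robot and the scene stay as the last step left them, time stands still between calls to the robot, and variables do not carry over. Pictures are saved under pics/ and viewed, about 12 in all and at most 16, crops included, and the job is handed in when it is done.

Besides the shell and the picture viewer there is one more tool, called after ">>>" as name(argument=value, ...), one argument or row to a line, values as JSON. send_rows: Moves the arm, as the interface text tells. Its arguments: {"type":"object","properties":{"plan":{"type":"array"},"jaw":{"type":"number"},"force":{"type":"number"}},"required":["plan"]}

```bash
ls; mkdir -p pics; cat > h.py <<'E'
import numpy as np, cv2
from plant import r
from scipy.spatial.transform import Rotation as R
def cap(n,save=None):
    p=r.capture(n)
    if save: cv2.imwrite('pics/'+save,p['color'][:,:,::-1])
    return p
def cloud(p):
    z=p['range_z'];h,w=z.shape;u,v=np.meshgrid(np.arange(w),np.arange(h))
    K=p['mtx'];X=np.stack([(u-K[0,2])/K[0,0]*z,(v-K[1,2])/K[1,1]*z,z],-1)
    W=X@p['pose'][:3,:3].T+p['pose'][:3,3]; W[z==0]=np.nan; return W
def st():
    s=r.get_state();print({k:np.round(s[k],4).tolist() for k in ['time_s','joints','tcp_pos','eef_rot','contact_force','gripper_width']});return s
E
python3 - <<'E'
from h import *
s=st();print(R.from_euler('xyz',s['eef_rot'],degrees=True).as_matrix().round(3))
a=cap('top','top0.png');b=cap('scene','scene0.png')
cv2.imwrite('pics/both0.png',np.vstack([a['color'],b['color']])[:,:,::-1][:, :])
W=cloud(a);print(a['pose'].round(3),a['mtx'].round(1))
for n in ['slate0','ramekin','unit_drawer0_handle','unit','soap','oil','mill','mug','spoon','jar']:
    for d in r.trace(a,n)[:6]:
        m=d['mask'];print(n,round(d['score'],2),np.round(d['uv']),np.nanmedian(W[m],0).round(3),m.sum(),a['color'][m].mean(0).round())
E
```

```text
pics
{'time_s': 0.0, 'joints': [-55.5714, 20.5904, 0.6336, -0.0193, -70.1366, -16.5077], 'tcp_pos': [0.2075, -0.6418, 0.2446], 'eef_rot': [95.548, 89.9048, 113.4624], 'contact_force': [-0.1512, -0.9944, -1.0495], 'gripper_width': 0.0877}
[[-0.001 -0.308  0.952]
 [ 0.002  0.952  0.308]
 [-1.     0.002 -0.   ]]
[[ 0.003 -0.995  0.103  0.306]
 [-1.    -0.002  0.015  0.004]
 [-0.015 -0.103 -0.995  1.916]
 [ 0.     0.     0.     1.   ]] [[507.7   0.  277. ]
 [  0.  507.7 208.9]
 [  0.    0.    1. ]]
slate0 0.77 [338. 230.] [ 0.417 -0.197  0.01 ] 458 [67. 69. 68.]
slate0 0.71 [424. 252.] [ 0.35  -0.516  0.01 ] 393 [184. 132. 146.]
slate0 0.65 [338. 183.] [ 0.603 -0.194  0.011] 455 [63. 64. 64.]
slate0 0.65 [412. 156.] [ 0.704 -0.48   0.01 ] 510 [185. 126. 141.]
slate0 0.64 [412. 202.] [ 0.522 -0.482  0.01 ] 509 [74. 75. 74.]
slate0 0.36 [240. 172.] [0.63  0.172 0.065] 1601 [95. 92. 81.]
ramekin 0.56 [381. 228.] [ 0.421 -0.356  0.013] 289 [165. 164. 157.]
unit_drawer0_handle 0.64 [239. 170.] [0.631 0.176 0.066] 1456 [93. 90. 78.]
unit 0.6 [240. 141.] [0.746 0.174 0.099] 8526 [142. 125.  96.]
soap 0.8 [340. 142.] [ 0.73  -0.198  0.114] 333 [ 85. 107.  85.]
oil 0.81 [149. 213.] [0.476 0.493 0.136] 388 [60. 85. 65.]
mill 0.54 [142. 244.] [0.373 0.509 0.117] 297 [70. 53. 41.]
mug 0.71 [375. 272.] [ 0.26  -0.333  0.013] 493 [128.  86.  64.]
spoon 0.59 [184. 260.] [0.317 0.383 0.014] 306 [137. 119.  93.]
jar 0.76 [159. 181.] [0.594 0.465 0.096] 373 [131. 133. 133.]
```

```bash
python3 - <<'E'
import cv2
a=cv2.imread('pics/top0.png')
cv2.imwrite('pics/top0c.png',cv2.resize(a[80:320,100:480],(800,505),interpolation=cv2.INTER_CUBIC))
E
```

```text
(no output)
```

View pics/top0c.png

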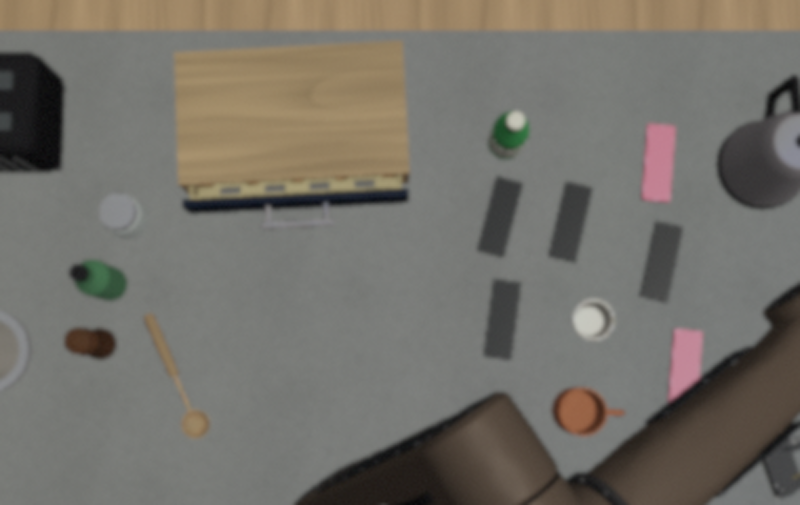

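View pics/scene0.png

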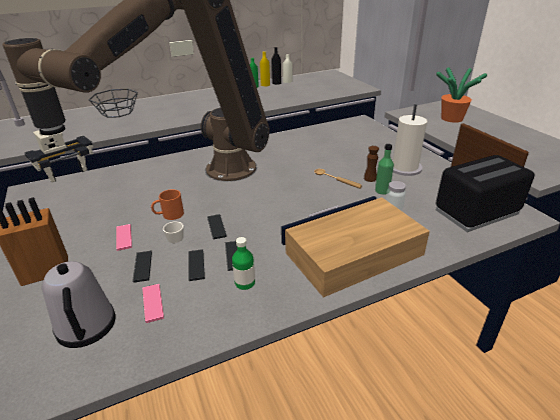

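```bash
cat >> h.py <<'E'
def rect(P):
    """world xy points -> centre, long-axis angle deg in (-90,90], size"""
    (c,s,a)=cv2.minAreaRect(P.astype(np.float32)*1000)
    if s[0]<s[1]: s=(s[1],s[0]);a+=90
    return np.array(c)/1000,(a+90)%180-90,np.array(s)
def slates(p,zr=(0.0,0.02)):
    """dark slates lying on the worktop"""
    W=cloud(p);c=p['color'].astype(int)
    m=(c.max(2)<105)&(c.max(2)-c.min(2)<14)&(W[...,2]>zr[0])&(W[...,2]<zr[1])&(W[...,1]<0.0)
    n,l,stt,_=cv2.connectedComponentsWithStats(m.astype(np.uint8),connectivity=4);out=[]
    for i in range(1,n):
        if stt[i,4]<150: continue
        P=W[l==i];C,a,s=rect(P[:,:2])
        if 110<s[0]<170 and 35<s[1]<70: out.append((P[:,:2].mean(0).round(4),round(a,1),s.round(),stt[i,4],np.median(P[:,2]).round(4)))
    return out
E
python3 - <<'E'
from h import *
a=cap('top');W=cloud(a)
for o in slates(a):print(o)
m=(W[...,2]>.09)&(W[...,2]<.11)&(W[...,0]>.5)&(W[...,1]>-.1)&(W[...,1]<.4)
m=cv2.morphologyEx(m.astype(np.uint8),cv2.MORPH_OPEN,np.ones((5,5)))>0
print('unit',rect(W[m][:,:2]),np.median(W[m][:,2]))
# profile along x through drawer at y .17
for y0 in (.17,.10):
  u=np.nanargmin(abs(W[170,:,1]-y0)); print([(v,*W[v,u].round(3)[[0,2]],a['color'][v,u].tolist()) for v in range(158,192,2)])
E
```

```text
(array([ 0.6033, -0.1943]), -14.5, array([145.,  54.]), np.int32(501), np.float64(0.0097))
(array([ 0.5952, -0.3211]), -14.0, array([143.,  55.]), np.int32(492), np.float64(0.0099))
(array([ 0.5242, -0.4817]), -13.9, array([144.,  56.]), np.int32(496), np.float64(0.0099))
(array([ 0.4198, -0.1968]), -8.8, array([143.,  53.]), np.int32(495), np.float64(0.01))
unit (array([0.77488489, 0.1764211 ]), -87.0220696926117, array([400.33901978, 238.15907288])) 0.10065938717954748
[(158, np.float64(0.678), np.float64(0.108), [151, 130, 99]), (160, np.float64(0.672), np.float64(0.102), [143, 123, 92]), (162, np.float64(0.663), np.float64(0.109), [149, 129, 97]), (164, np.float64(0.657), np.float64(0.102), [139, 120, 88]), (166, np.float64(0.663), np.float64(0.03), [139, 124, 91]), (168, np.float64(0.659), np.float64(0.011), [164, 154, 117]), (170, np.float64(0.641), np.float64(0.068), [158, 149, 113]), (172, np.float64(0.631), np.float64(0.085), [98, 92, 74]), (174, np.float64(0.624), np.float64(0.084), [30, 34, 44]), (176, np.float64(0.619), np.float64(0.066), [15, 19, 27]), (178, np.float64(0
[... 748 characters left out ...]
.float64(0.033), [161, 152, 116]), (170, np.float64(0.64), np.float64(0.075), [133, 125, 95]), (172, np.float64(0.631), np.float64(0.085), [56, 56, 56]), (174, np.float64(0.622), np.float64(0.096), [22, 29, 38]), (176, np.float64(0.622), np.float64(0.048), [27, 28, 33]), (178, np.float64(0.623), np.float64(0.001), [97, 98, 96]), (180, np.float64(0.616), np.float64(-0.008), [121, 124, 120]), (182, np.float64(0.607), np.float64(-0.001), [122, 124, 121]), (184, np.float64(0.599), np.float64(0.0), [125, 125, 124]), (186, np.float64(0.591), np.float64(0.005), [124, 123, 123]), (188, np.float64(0.584), np.float64(0.001), [120, 122, 119]), (190, np.float64(0.576), np.float64(0.0), [121, 123, 120])]
```

```bash
cat >> h.py <<'E'
def Rt(t):
    t=np.radians(t);c,s=np.cos(t),np.sin(t)
    return np.array([[0,c,s],[0,s,-c],[-1,0,0]])   # columns tool x,y,z in world
def go(way):
    """way: list of (xyz, t): t=heading of tool y, deg. Prints scaled shift/turn of the calls, from the measured pose on."""
    s=r.get_state();p=np.array(s['tcp_pos']);M=R.from_euler('xyz',s['eef_rot'],degrees=True).as_matrix()
    print('t=%.1f at'%s['time_s'],p.round(4),'head %.1f'%np.degrees(np.arctan2(M[1,1],M[0,1])),'w %.4f'%s['gripper_width'],'F',np.round(s['contact_force'],1))
    for q,t in way:
        q=np.array(q,float);N=Rt(t);rv=R.from_matrix(M.T@N).as_rotvec()
        n=max(1,int(np.ceil(max(abs(M.T@(q-p)).max()/.1499,np.linalg.norm(q-p)/.19,np.linalg.norm(rv)/np.radians(38)))))
        d=(q-p)/n
        for k in range(n):
            Mk=M@R.from_rotvec(rv/n).as_matrix()
            print('  ',(M.T@d/.15).round(3).tolist(),(rv/n/(np.pi/4)).round(3).tolist(),'->',(p+d).round(3)); p=p+d; M=Mk
E
python3 - <<'E'
from h import *
go([([.50,.16,.28],93)])
E
```

```text
t=0.7 at [ 0.2077 -0.6422  0.2456] head 107.9 w 0.0874 F [ 0.   0.4 -0.6]
   [-0.046, 0.898, 0.7] [0.066, 0.0, -0.0] -> [ 0.266 -0.482  0.252]
   [-0.046, 0.933, 0.652] [0.066, 0.0, -0.0] -> [ 0.325 -0.321  0.259]
   [-0.046, 0.966, 0.603] [0.066, 0.0, -0.0] -> [ 0.383 -0.161  0.266]
   [-0.046, 0.996, 0.552] [0.066, 0.0, -0.0] -> [ 0.442 -0.     0.273]
   [-0.046, 1.023, 0.499] [0.066, 0.0, -0.0] -> [0.5  0.16 0.28]
```

>>> send_rows(
  plan=[
    [[-0.01,0.3,0.23],[0.02,0,0]],
    [[-0.03,0.6,0.47],[0.04,0,0]],
    [[-0.046,0.9,0.7],[0.066,0,0]],
    [[-0.046,0.9,0.7],[0.066,0,0]],
    [[-0.046,0.9,0.7],[0.066,0,0]],
  ],
  jaw=-1,
  force=30,
)

```text
time_s: 1.15
tcp_pos: [0.267, -0.4793, 0.2537]
eef_rot: [-45.7, 89.9, -30.6]
contact_force: [0.0, -0.9, 0.2]
gripper_width: 0.0531
```

>>> send_rows(
  plan=[
    [[-0.01,0.3,0.22],[0.02,0,0]],
    [[-0.03,0.6,0.43],[0.04,0,0]],
    [[-0.046,0.93,0.65],[0.066,0,0]],
    [[-0.046,0.93,0.65],[0.066,0,0]],
    [[-0.046,0.93,0.65],[0.066,0,0]],
  ],
)

```text
time_s: 1.65
tcp_pos: [0.3256, -0.3176, 0.2613]
eef_rot: [-35.1, 89.8, -22.8]
contact_force: [-0.0, -0.3, 0.4]
gripper_width: 0.0133
```

>>> send_rows(
  plan=[
    [[-0.01,0.3,0.2],[0.02,0,0]],
    [[-0.03,0.6,0.4],[0.04,0,0]],
    [[-0.046,0.96,0.6],[0.066,0,0]],
    [[-0.046,0.96,0.6],[0.066,0,0]],
    [[-0.046,0.96,0.6],[0.066,0,0]],
  ],
)

```text
time_s: 2.15
tcp_pos: [0.384, -0.1563, 0.2686]
eef_rot: [-26.7, 89.7, -17.2]
contact_force: [0.8, -0.7, 1.0]
gripper_width: 0.0005
```

>>> send_rows(
  plan=[
    [[-0.01,0.3,0.2],[0.02,0,0]],
    [[-0.03,0.6,0.4],[0.04,0,0]],
    [[-0.046,1,0.55],[0.066,0,0]],
    [[-0.046,1,0.55],[0.066,0,0]],
    [[-0.046,1,0.55],[0.066,0,0]],
  ],
)

```text
time_s: 2.65
tcp_pos: [0.4418, 0.0068, 0.2754]
eef_rot: [-27.5, 89.7, -20.9]
contact_force: [-0.3, -0.9, 0.1]
gripper_width: 0.0006
```

>>> send_rows(
  plan=[
    [[-0.01,0.3,0.2],[0.02,0,0]],
    [[-0.03,0.6,0.4],[0.04,0,0]],
    [[-0.046,1,0.5],[0.066,0,0]],
    [[-0.046,1,0.5],[0.066,0,0]],
    [[-0.046,1,0.5],[0.066,0,0]],
  ],
)

```text
time_s: 3.15
tcp_pos: [0.5, 0.1655, 0.2815]
eef_rot: [-41.3, 89.7, -37.5]
contact_force: [0.3, -1.1, -0.8]
gripper_width: 0.0002
```

```bash
python3 - <<'E'
from h import *
go([])
a=cap('wrist','w1.png');W=cloud(a);print(a['pose'].round(3))
m=(W[...,2]>.09)&(W[...,2]<.11);print('board',m.sum(),rect(W[m][:,:2]) if m.sum() else '')
for d in r.trace(a,'unit_drawer0_handle')[:2]: print(d['score'],d['uv'],np.nanmedian(W[d['mask']],0))
E
```

```text
t=3.1 at [0.5    0.1655 0.2815] head 93.8 w 0.0002 F [ 0.3 -1.1 -0.8]
[[-0.066  0.954  0.291  0.424]
 [ 0.998  0.064  0.016  0.16 ]
 [-0.004  0.292 -0.956  0.421]
 [ 0.     0.     0.     1.   ]]
board 2514 (array([0.72271863, 0.22960921]), -78.90641498565674, array([507.322052  , 206.68438721]))
0.75 [156.0, 268.7] [0.62918911 0.00188987 0.06270821]
```

View pics/w1.png

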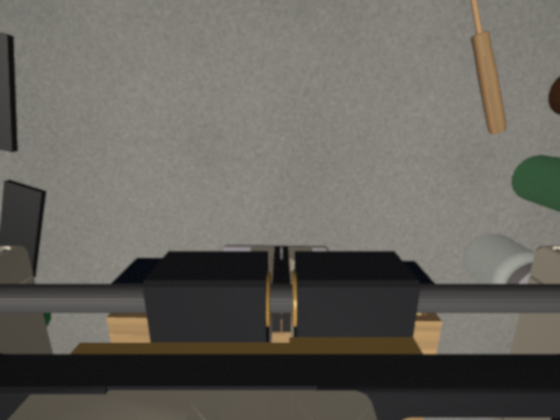

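```bash
cat >> h.py <<'E'
def pix(p,u,v,z):
    K=p['mtx'];d=p['pose'][:3,:3]@np.array([(u-K[0,2])/K[0,0],(v-K[1,2])/K[1,1],1]);o=p['pose'][:3,3]
    return o+d*(z-o[2])/d[2]
E
python3 - <<'E'
from h import *
a=cap('wrist');W=cloud(a)
for u in (224,276,328): print(pix(a,u,247,.067).round(4))
m=(W[...,2]>.05)&(W[...,2]<.075);m[255:]=0
v,u=np.nonzero(m);print(m.sum(),u.min(),u.max(),v.min(),v.max());P=W[m];print(P[:,1].min(),P[:,1].max(),np.median(P,0))
k=P[:,2]>.06;print(np.polyfit(P[k,1],P[k,0],1))
go([([.59,.17,.25],93)])
E
```

```text
[0.5837 0.0973 0.067 ]
[0.5795 0.1607 0.067 ]
[0.5753 0.2241 0.067 ]
1192 224 559 164 254
0.09661109736319873 0.49465881886648183 [0.50396635 0.47194931 0.06327107]
[-0.23954827  0.61822843]
t=3.3 at [0.499 0.163 0.282] head 93.7 w 0.0002 F [-0.5 -0.3  0. ]
   [0.216, 0.008, 0.608] [0.015, 0.005, 0.003] -> [0.59 0.17 0.25]
```

```bash
python3 - <<'E'
from h import *
e=np.array([np.cos(np.radians(3)),np.sin(np.radians(3)),0])
g=np.array([.604,.162,.07])
go([([.604,.162,.135],93),(g,93),(g-.12*e,93)])
E
```

```text
t=3.3 at [0.499 0.163 0.282] head 93.7 w 0.0002 F [-0.5 -0.3  0. ]
   [0.983, -0.049, 0.695] [0.015, 0.005, 0.003] -> [0.604 0.162 0.135]
   [0.433, 0.0, -0.0] [0.0, 0.0, 0.0] -> [0.604 0.162 0.07 ]
   [0.0, 0.0, -0.8] [-0.0, -0.0, 0.0] -> [0.484 0.156 0.07 ]
```

>>> send_rows(
  plan=[
    [[0.2,-0.01,0.25],[0.015,0.005,0]],
    [[0.45,-0.03,0.5],[0.015,0.005,0]],
    [[0.7,-0.05,0.69],[0.015,0.005,0]],
    [[0.98,-0.05,0.695],[0.015,0.005,0.003]],
    [[0.98,-0.05,0.695],[0.015,0.005,0.003]],
  ],
)

```text
time_s: 3.8
tcp_pos: [0.601, 0.158, 0.1293]
eef_rot: [-157.3, 89.3, -154.5]
contact_force: [-1.2, -0.4, -1.3]
gripper_width: 0.0005
```

```bash
python3 - <<'E'
from h import *
go([([.604,.162,.07],93)])
a=cap('wrist','w2.png')
E
```

```text
t=3.8 at [0.601  0.158  0.1293] head 92.8 w 0.0005 F [-1.2 -0.4 -1.3]
   [0.395, 0.027, 0.026] [-0.005, -0.013, 0.006] -> [0.604 0.162 0.07 ]
```

View pics/w2.png

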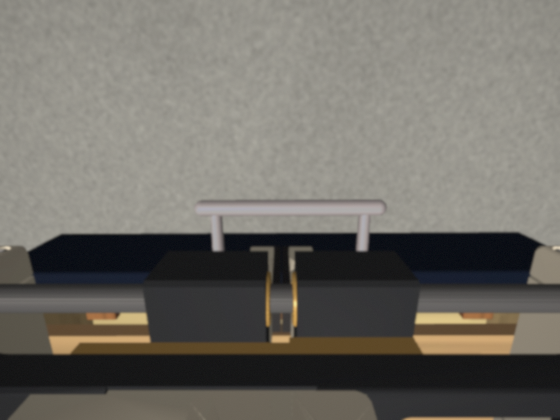

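```bash
python3 - <<'E'
from h import *
a=cap('wrist')
for v in (201,214): print(v,pix(a,290,v,.062).round(4))
for v in (232,234,236): print(v,pix(a,140,v,.088).round(4),pix(a,440,v,.088).round(4))
print(pix(a,196,207,.062).round(4),pix(a,386,207,.062).round(4))
go([([.604,.162,.07],93)])
E
```

```text
201 [0.5836 0.1631 0.062 ]
214 [0.593  0.1636 0.062 ]
232 [0.6016 0.069  0.088 ] [0.5919 0.2571 0.088 ]
234 [0.603  0.0689 0.088 ] [0.5933 0.2573 0.088 ]
236 [0.6043 0.0688 0.088 ] [0.5946 0.2576 0.088 ]
[0.5913 0.0977 0.062 ] [0.5845 0.2303 0.062 ]
t=3.9 at [0.604  0.1602 0.1361] head 92.9 w 0.0003 F [-0.3  0.4  1.6]
   [0.44, 0.012, 0.001] [-0.002, -0.001, 0.002] -> [0.604 0.162 0.07 ]
```

```bash
python3 - <<'E'
from h import *
a=cap('wrist');W=cloud(a)
for v in range(236,296,6): print(v,W[v,100].round(4),a['color'][v,100])
print(W[206:214,300].round(4))
go([([.606,.162,.07],93)])
E
```

```text
236 [0.6284 0.0156 0.0417] [13 16 22]
242 [0.6282 0.0221 0.0536] [13 16 22]
248 [0.6271 0.0293 0.0664] [11 14 22]
254 [0.6271 0.0346 0.0761] [11 15 23]
260 [0.6271 0.0396 0.0851] [12 15 24]
266 [0.6297 0.0411 0.0884] [31 37 53]
272 [0.634  0.0407 0.0886] [29 36 50]
278 [0.6384 0.0403 0.0887] [27 32 47]
284 [0.5769 0.1064 0.1964] [100  86  64]
290 [0.5775 0.1075 0.1986] [70 68 67]
[[ 5.876e-01  1.713e-01  6.810e-02]
 [ 5.889e-01  1.715e-01  6.610e-02]
 [ 6.090e-01  1.766e-01  1.000e-04]
 [ 6.099e-01  1.766e-01  3.000e-04]
 [ 6.105e-01  1.766e-01  1.500e-03]
 [ 6.116e-01  1.767e-01  9.000e-04]
 [ 6.130e-01  1.769e-01 -4.000e-04]
 [ 6.139e-01  1.769e-01 -1.000e-04]]
t=4.0 at [0.6048 0.1612 0.1378] head 93.0 w 0.0005 F [0.3 0.2 1. ]
   [0.452, 0.005, 0.007] [-0.001, 0.003, 0.0] -> [0.606 0.162 0.07 ]
```

>>> send_rows(
  plan=[
    [[0.15,0,0.007],[0,0,0]],
    [[0.3,0,0.007],[0,0,0]],
    [[0.45,0,0.007],[0,0,0]],
    [[0.45,0,0.007],[0,0,0]],
    [[0.45,0,0.007],[0,0,0]],
  ],
)

```text
time_s: 4.45
tcp_pos: [0.607, 0.1618, 0.0731]
eef_rot: [10.8, 89.7, 13.9]
contact_force: [0.3, -0.4, 1.3]
gripper_width: 0.0002
```

>>> send_rows(
  plan=[
    [[0,0,-0.05],[0,0,0]],
    [[0,0,-0.2],[0,0,0]],
    [[0,0,-0.4],[0,0,0]],
    [[0,0,-0.6],[0,0,0]],
    [[0,0,-0.8],[0,0,0]],
  ],
)

```text
time_s: 4.95
tcp_pos: [0.4883, 0.1567, 0.0752]
eef_rot: [20.0, 89.3, 23.0]
contact_force: [3.0, 1.9, 2.9]
gripper_width: 0.0005
```

>>> send_rows(
  plan=[
    [[0,0,-0.1],[0,0,0]],
    [[0,0,-0.15],[0,0,0]],
    [[0,0,-0.18],[0,0,0]],
    [[0,0,-0.2],[0,0,0]],
    [[0,0,-0.2],[0,0,0]],
  ],
)

```text
time_s: 5.45
tcp_pos: [0.459, 0.1556, 0.0753]
eef_rot: [21.7, 89.3, 24.7]
contact_force: [2.2, 0.8, 2.3]
gripper_width: 0.0001
```

```bash
python3 - <<'E'
from h import *
go([])
a=cap('top','t2.png');W=cloud(a)
for d in r.trace(a,'unit_drawer0_handle')[:2]: print(d['score'],d['uv'],np.nanmedian(W[d['mask']],0))
E
```

```text
t=5.5 at [0.459  0.1556 0.0753] head 93.1 w 0.0001 F [2.2 0.8 2.3]
0.55 [247.8, 185.1] [0.58948056 0.14857936 0.0251334 ]
```

>>> send_rows(
  plan=[
    [[0.02,0,-0.03],[0,0,0]],
    [[0.02,0,-0.06],[0,0,0]],
    [[0.02,0,-0.1],[0,0,0]],
    [[0.02,0,-0.1],[0,0,0]],
    [[0.02,0,-0.1],[0,0,0]],
  ],
)

```text
time_s: 6.05
tcp_pos: [0.4488, 0.1566, 0.0725]
eef_rot: [19.6, 88.8, 22.8]
contact_force: [27.7, -4.8, -15.6]
gripper_width: 0.0003
```

>>> send_rows(
  plan=[
    [[0,0,-0.02],[0,0,0]],
    [[0,0,-0.04],[0,0,0]],
    [[0,0,-0.06],[0,0,0]],
    [[0,0,-0.06],[0,0,0]],
    [[0,0,-0.06],[0,0,0]],
  ],
)

```text
time_s: 6.55
tcp_pos: [0.4481, 0.1587, 0.0739]
eef_rot: [17.7, 88.0, 21.1]
contact_force: [49.5, -14.0, -27.6]
gripper_width: 0.0006
```

>>> send_rows(
  plan=[
    [[0,0,-0.02],[0,0,0]],
    [[0,0,-0.04],[0,0,0]],
    [[0,0,-0.06],[0,0,0]],
    [[0,0,-0.06],[0,0,0]],
    [[0,0,-0.06],[0,0,0]],
  ],
)

```text
time_s: 7.05
tcp_pos: [0.4477, 0.1611, 0.0756]
eef_rot: [17.4, 87.1, 21.0]
contact_force: [49.8, -14.2, -23.8]
gripper_width: 0.0002
```

```bash
python3 - <<'E'
from h import *
go([([.457,.159,.075],93),([.457,.159,.15],93),([.62,.175,.33],93)])
E
```

```text
t=7.0 at [0.4477 0.1611 0.0756] head 93.7 w 0.0002 F [ 49.8 -14.2 -23.8]
   [0.007, -0.018, 0.061] [0.014, 0.062, -0.02] -> [0.457 0.159 0.075]
   [-0.5, -0.0, -0.0] [-0.0, -0.0, 0.0] -> [0.457 0.159 0.15 ]
   [-0.6, 0.025, 0.545] [-0.0, 0.0, 0.0] -> [0.538 0.167 0.24 ]
   [-0.6, 0.025, 0.545] [-0.0, 0.0, 0.0] -> [0.62  0.175 0.33 ]
```

>>> send_rows(
  plan=[
    [[0,-0.01,0.03],[0.014,0.06,-0.02]],
    [[0,-0.01,0.08],[0.014,0.06,-0.02]],
    [[0,-0.01,0.1],[0.014,0.06,-0.02]],
    [[0,-0.01,0.1],[0.014,0.06,-0.02]],
    [[0,-0.01,0.08],[0.014,0.06,-0.02]],
  ],
)

```text
time_s: 7.55
tcp_pos: [0.4589, 0.1599, 0.0758]
eef_rot: [-52.1, 89.9, -49.1]
contact_force: [-0.2, -0.0, 0.4]
gripper_width: 0.0005
```

>>> send_rows(
  plan=[
    [[-0.15,0,0],[0,0,0]],
    [[-0.3,0,0],[0,0,0]],
    [[-0.5,0,0],[0,0,0]],
    [[-0.7,0,0.15],[0,0,0]],
    [[-0.85,0,0.4],[0,0,0]],
  ],
)

```text
time_s: 8.05
tcp_pos: [0.5177, 0.1633, 0.206]
eef_rot: [16.9, 89.8, 20.0]
contact_force: [1.7, 2.4, 0.3]
gripper_width: 0.0003
```

>>> send_rows(
  plan=[
    [[-0.2,0.03,0.25],[0,0,0]],
    [[-0.5,0.03,0.5],[0,0,0]],
    [[-0.8,0.03,0.7],[0,0,0]],
    [[-0.8,0.03,0.7],[0,0,0]],
    [[-0.8,0.03,0.7],[0,0,0]],
  ],
)

```text
time_s: 8.55
tcp_pos: [0.6228, 0.1738, 0.3277]
eef_rot: [20.1, 89.7, 23.2]
contact_force: [-0.3, 0.7, -0.3]
gripper_width: 0.0002
```

```bash
python3 - <<'E'
from h import *
go([])
a=cap('wrist','w3.png');np.save('w3W.npy',cloud(a))
b=cap('top')
for o in slates(b):print(o)
E
```

```text
t=8.6 at [0.6228 0.1738 0.3277] head 93.1 w 0.0002 F [-0.3  0.7 -0.3]
(array([ 0.6044, -0.1943]), -15.3, array([145.,  54.]), np.int32(488), np.float64(0.01))
(array([ 0.5943, -0.3203]), -13.7, array([144.,  54.]), np.int32(497), np.float64(0.0098))
(array([ 0.5235, -0.4815]), -12.6, array([144.,  56.]), np.int32(512), np.float64(0.0096))
(array([ 0.4191, -0.1967]), -7.5, array([143.,  53.]), np.int32(493), np.float64(0.0095))
```

View pics/w3.png

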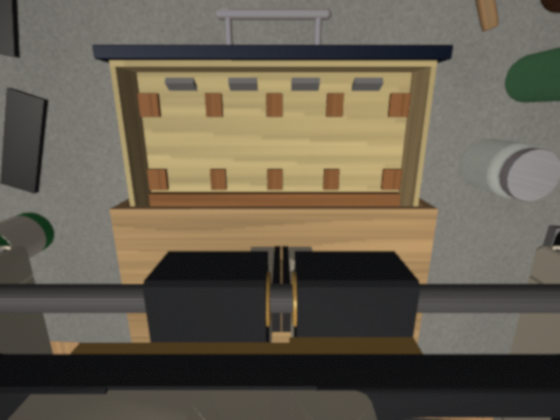

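```bash
python3 - <<'E'
from h import *
go([])
a=cap('wrist');W=cloud(a);c=a['color'].astype(int)
hsv=cv2.cvtColor(a['color'],cv2.COLOR_RGB2HSV)
m=(c[...,0]-c[...,2]>45)&(c[...,0]<170)&(c[...,1]<105)
m[:92]=0;m[191:]=0;m=(m&(W[...,2]>.02)&(W[...,2]<.04)).astype(np.uint8)
n,l,s,ce=cv2.connectedComponentsWithStats(m)
for i in range(1,n):
    if s[i,4]>80:
        t=(l==i)&(W[...,2]>.027); P=W[t] ; print(s[i],ce[i].round(1),P.min(0).round(4),P.max(0).round(4),P[:,:2].mean(0).round(4))
# catches
g=(c.max(2)-c.min(2)<22)&(c.max(2)<150)&(W[...,2]>.02)&(W[...,2]<.05);g[:72]=0;g[95:]=0;g[:,:150]=0;g[:,400:]=0
n,l,s,ce=cv2.connectedComponentsWithStats(g.astype(np.uint8))
for i in range(1,n):
    if s[i,4]>60: P=W[l==i];print('catch',s[i],P.min(0).round(4),P.max(0).round(4),P.mean(0).round(4))
k=(W[...,2]>.095)&(W[...,2]<.106)
for u in (150,400):
    v=np.nonzero(k[190:230,u])[0].min()+190;print('board',W[v:v+3,u].round(4)[0])
E
```

```text
t=8.7 at [0.6207 0.1734 0.3252] head 93.1 w 0.0001 F [-0.3  0.6 -0.3]
[ 382   92   34   99 1083] [399.1 139.3] [0.5084 0.3101 0.0274] [0.6399 0.3437 0.04  ] [0.5703 0.3291]
[137  95  24  25 477] [148.5 106.7] [ 0.5312 -0.0209  0.0272] [0.5614 0.0074 0.0333] [ 0.5454 -0.0059]
[206  96  17  23 356] [214.1 106.7] [0.5269 0.0695 0.0275] [0.5552 0.0906 0.0333] [0.5407 0.0799]
[267  96  16  23 333] [274.3 107.4] [0.5234 0.149  0.0279] [0.5509 0.1695 0.0334] [0.5371 0.1592]
[327  97  17  22 343] [334.6 107.6] [0.5194 0.2279 0.0285] [0.5466 0.2494 0.0337] [0.533  0.2382]
[147 171  22  20 393] [157.3 180.8] [ 0.631  -0.0157  0.0272] [0.6578 0.0123 0.0345] [ 6.443e-01 -5.000e-04]
[211 171  16  20 300] [218.5 180.7] [0.6264 0.0751 0.0271] [0.6532 0.0957 0.0331] [0.6394 0.0854]
[268 172  14  19 261] [274.6 181. ] [0.6222 0.1545 0.0288] [0.6485 0.174  0.033 ] [0.6352 0.1643]
[324 172  15  19 276] [331.1 181.1] [0.6177 0.2333 0.0288] [0.6447 0.2539 0.0332] [0.631  0.2435]
catch [166  81  30  12 332] [0.5111 0.0213 0.0284] [0.5254 0.0558 0.0421] [0.5184 0.0393 0.0367]
catch [229  81  28  12 316] [0.507  0.1009 0.0279] [0.521  0.1351 0.0426] [0.514  0.1184 0.0369]
catch [293  81  27  12 296] [0.5024 0.1813 0.0287] [0.5167 0.2143 0.0425] [0.5093 0.1977 0.0373]
catch [354  81  29  12 314] [0.4981 0.259  0.0283] [0.5122 0.2938 0.0428] [0.5052 0.2765 0.0372]
board [0.6671 0.0145 0.0968]
board [0.6503 0.3198 0.0972]
```

```bash
python3 - <<'E'
from h import *
go([([.419,-.197,.20],82),([.419,-.197,.1],82),([.419,-.197,.0215],82)])
E
```

```text
t=8.7 at [0.6204 0.1734 0.3249] head 93.1 w 0.0009 F [ 0.   0.  -0.8]
   [0.277, -0.797, -0.492] [0.082, 0.0, -0.0] -> [0.553 0.05  0.283]
   [0.277, -0.828, -0.439] [0.082, 0.0, -0.0] -> [ 0.486 -0.074  0.242]
   [0.277, -0.854, -0.385] [0.082, 0.0, -0.0] -> [ 0.419 -0.197  0.2  ]
   [0.667, 0.0, -0.0] [0.0, -0.0, -0.0] -> [ 0.419 -0.197  0.1  ]
   [0.523, -0.0, -0.0] [-0.0, 0.0, 0.0] -> [ 0.419 -0.197  0.021]
```

>>> send_rows(
  plan=[
    [[0.09,-0.25,-0.16],[0.03,0,0]],
    [[0.18,-0.5,-0.33],[0.05,0,0]],
    [[0.277,-0.8,-0.49],[0.082,0,0]],
    [[0.277,-0.8,-0.49],[0.082,0,0]],
    [[0.277,-0.8,-0.49],[0.082,0,0]],
  ],
  jaw=0.85,
)

```text
time_s: 9.2
tcp_pos: [0.5519, 0.0485, 0.2827]
eef_rot: [175.8, 90.0, 175.2]
contact_force: [0.4, 0.3, 0.9]
gripper_width: 0.0347
```

>>> send_rows(
  plan=[
    [[0.09,-0.28,-0.15],[0.03,0,0]],
    [[0.18,-0.56,-0.3],[0.05,0,0]],
    [[0.277,-0.83,-0.44],[0.082,0,0]],
    [[0.277,-0.83,-0.44],[0.082,0,0]],
    [[0.277,-0.83,-0.44],[0.082,0,0]],
  ],
)

```text
time_s: 9.7
tcp_pos: [0.4846, -0.0753, 0.2411]
eef_rot: [-164.8, 90.0, -169.1]
contact_force: [0.7, -0.8, 0.4]
gripper_width: 0.0754
```

>>> send_rows(
  plan=[
    [[0.1,-0.28,-0.13],[0.03,0,0]],
    [[0.25,-0.56,-0.26],[0.05,0,0]],
    [[0.45,-0.85,-0.385],[0.082,0,0]],
    [[0.7,-0.85,-0.385],[0.082,0,0]],
    [[0.7,-0.85,-0.385],[0.082,0,0]],
  ],
)

```text
time_s: 10.2
tcp_pos: [0.4149, -0.1977, 0.1325]
eef_rot: [-179.8, 89.5, 172.1]
contact_force: [-0.6, 0.6, 0.3]
gripper_width: 0.081
```

```bash
python3 - <<'E'
from h import *
b=cap('top')
for o in slates(b):print(o)
a=cap('wrist','w4.png');W=cloud(a)
c=a['color'].astype(int);m=(c.max(2)<95)&(W[...,2]>.004)&(W[...,2]<.016);m[248:]=0
n,l,s,ce=cv2.connectedComponentsWithStats(m.astype(np.uint8))
for i in range(1,n):
    if s[i,4]>800: P=W[l==i];print(s[i],rect(P[:,:2]),P.min(0).round(4),P.max(0).round(4))
go([([.419,-.197,.0215],82)])
E
```

```text
(array([ 0.6043, -0.1943]), -14.4, array([147.,  55.]), np.int32(506), np.float64(0.01))
(array([ 0.5957, -0.3211]), -14.0, array([147.,  55.]), np.int32(503), np.float64(0.0097))
(array([ 0.5246, -0.4821]), -12.6, array([143.,  58.]), np.int32(509), np.float64(0.0097))
[ 249  130   60  118 6739] (array([ 0.40442035, -0.19878561]), -7.963142395019531, array([103.80044556,  49.52106094])) [ 0.3499 -0.2298  0.008 ] [ 0.4586 -0.1677  0.0132]
t=10.3 at [ 0.4186 -0.1975  0.1368] head 82.1 w 0.0809 F [2.  0.2 1.1]
   [0.769, 0.004, 0.003] [0.002, -0.002, 0.001] -> [ 0.419 -0.197  0.021]
```

View pics/w4.png

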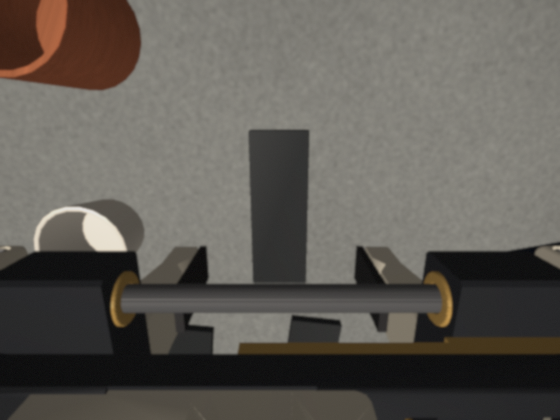

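>>> send_rows(
  plan=[
    [[0.25,-0.014,0.022],[0,0,0]],
    [[0.5,-0.014,0.022],[0,0,0]],
    [[0.7,-0.014,0.022],[0,0,0]],
    [[0.77,-0.014,0.022],[0,0,0]],
    [[0.77,-0.014,0.022],[0,0,0]],
  ],
)

```text
time_s: 10.8
tcp_pos: [0.4228, -0.1993, 0.0215]
eef_rot: [-147.7, 89.9, -155.5]
contact_force: [-1.2, 0.9, 0.5]
gripper_width: 0.0812
```

>>> send_rows(
  plan=[
    [[0,0,0],[0,0,0]],
    [[0,0,0],[0,0,0]],
    [[0,0,0],[0,0,0]],
    [[0,0,0],[0,0,0]],
    [[0,0,0],[0,0,0]],
  ],
  jaw=-1,
  force=30,
)

```text
time_s: 11.3
tcp_pos: [0.4232, -0.1994, 0.0222]
eef_rot: [-121.7, 89.9, -129.5]
contact_force: [-0.3, 2.1, 6.0]
gripper_width: 0.0493
```

>>> send_rows(
  plan=[
    [[0,0,0],[0,0,0]],
    [[-0.1,0,0],[0,0,0]],
    [[-0.3,0,0],[0,0,0]],
    [[-0.6,0,0],[0,0,0]],
    [[-0.9,0,0],[0,0,0]],
  ],
)

```text
time_s: 11.8
tcp_pos: [0.4221, -0.1992, 0.158]
eef_rot: [-159.2, 89.8, -167.1]
contact_force: [2.0, 0.1, -2.8]
gripper_width: 0.0499
```

```bash
cat >> h.py <<'E'
def held():
    """near end of a held slate, in tool coords (mm): x along fingers (19=tips), y, z(-70 ideal)"""
    s=r.get_state();p=cap('wrist');W=cloud(p);T=np.array(s['tcp_pos']);M=R.from_euler('xyz',s['eef_rot'],degrees=True).as_matrix()
    Q=(W-T)@M*1000;c=p['color'].astype(int)
    m=(c.max(2)<100)&(abs(Q[...,1])<35)&(Q[...,2]>-100)&(Q[...,2]<-25)&(Q[...,0]>-20)&(Q[...,0]<40)
    m[248:]=0;m=cv2.morphologyEx(m.astype(np.uint8),cv2.MORPH_OPEN,np.ones((3,3)))>0
    P=Q[m]
    if len(P)<300: print('nothing held?',len(P));return
    C,a,sz=rect(P[:,[2,1]]);k=np.polyfit(P[:,2],P[:,0],1)
    print('held n',len(P),'front end z %.1f'%np.percentile(P[:,2],.5),'y mid %.1f'%((np.percentile(P[:,1],1)+np.percentile(P[:,1],99))/2),'ang %.1f'%a,'top x %.1f'%np.median(P[:,0]),'tilt %.1f deg'%np.degrees(np.arctan(k[0])))
E
python3 - <<'E'
from h import *
go([([.5798,.282,.20],93)]);held()
E
```

```text
t=11.8 at [ 0.4221 -0.1992  0.158 ] head 82.2 w 0.0499 F [ 2.   0.1 -2.8]
   [-0.071, 0.83, 0.151] [-0.06, -0.001, 0.0] -> [ 0.462 -0.079  0.169]
   [-0.071, 0.822, 0.19] [-0.06, -0.001, 0.0] -> [0.501 0.041 0.179]
   [-0.071, 0.812, 0.229] [-0.06, -0.001, 0.0] -> [0.54  0.162 0.19 ]
   [-0.07, 0.801, 0.267] [-0.06, -0.001, 0.0] -> [0.58  0.282 0.2  ]
held n 9557 front end z -70.9 y mid -0.6 ang 90.0 top x 11.5 tilt -0.7 deg
```

>>> send_rows(
  plan=[
    [[-0.02,0.25,0.05],[-0.02,0,0]],
    [[-0.05,0.55,0.1],[-0.04,0,0]],
    [[-0.07,0.83,0.15],[-0.06,0,0]],
    [[-0.07,0.83,0.15],[-0.06,0,0]],
    [[-0.07,0.83,0.15],[-0.06,0,0]],
  ],
)

```text
time_s: 12.35
tcp_pos: [0.4648, -0.079, 0.1755]
eef_rot: [-23.3, 89.6, -28.2]
contact_force: [-0.2, -0.2, -3.9]
gripper_width: 0.0496
```

>>> send_rows(
  plan=[
    [[-0.02,0.25,0.06],[-0.02,0,0]],
    [[-0.05,0.55,0.12],[-0.04,0,0]],
    [[-0.07,0.82,0.19],[-0.06,0,0]],
    [[-0.07,0.82,0.19],[-0.06,0,0]],
    [[-0.07,0.82,0.19],[-0.06,0,0]],
  ],
)

```text
time_s: 12.85
tcp_pos: [0.5032, 0.0409, 0.185]
eef_rot: [-39.0, 89.7, -41.2]
contact_force: [-1.4, -0.2, -2.9]
gripper_width: 0.0494
```

>>> send_rows(
  plan=[
    [[-0.02,0.25,0.07],[-0.02,0,0]],
    [[-0.05,0.55,0.14],[-0.04,0,0]],
    [[-0.07,0.81,0.23],[-0.06,0,0]],
    [[-0.07,0.81,0.23],[-0.06,0,0]],
    [[-0.07,0.81,0.23],[-0.06,0,0]],
  ],
)

```text
time_s: 13.35
tcp_pos: [0.5418, 0.16, 0.1942]
eef_rot: [-62.3, 89.7, -61.9]
contact_force: [-0.3, -0.3, -3.1]
gripper_width: 0.0498
```

>>> send_rows(
  plan=[
    [[-0.02,0.25,0.08],[-0.02,0,0]],
    [[-0.05,0.55,0.16],[-0.04,0,0]],
    [[0.1,0.8,0.26],[-0.06,0,0]],
    [[0.3,0.8,0.26],[-0.06,0,0]],
    [[0.3,0.8,0.26],[-0.06,0,0]],
  ],
)

```text
time_s: 13.85
tcp_pos: [0.5773, 0.277, 0.1436]
eef_rot: [-120.4, 89.3, -117.3]
contact_force: [-1.0, -0.9, -3.5]
gripper_width: 0.0496
```

```bash
python3 - <<'E'
from h import *
held()
a=cap('wrist','w5.png')
go([([.579,.2825,.075],93),([.579,.2825,.045],93)])
E
```

```text
held n 9433 front end z -70.9 y mid -1.0 ang 89.9 top x 11.7 tilt -0.5 deg
t=13.9 at [0.5796 0.2777 0.1484] head 93.1 w 0.0497 F [-0.1  0.3 -1.5]
   [0.489, 0.035, -0.003] [0.001, 0.001, 0.009] -> [0.579 0.282 0.075]
   [0.2, -0.0, 0.0] [-0.0, 0.0, -0.0] -> [0.579 0.282 0.045]
```

View pics/w5.png

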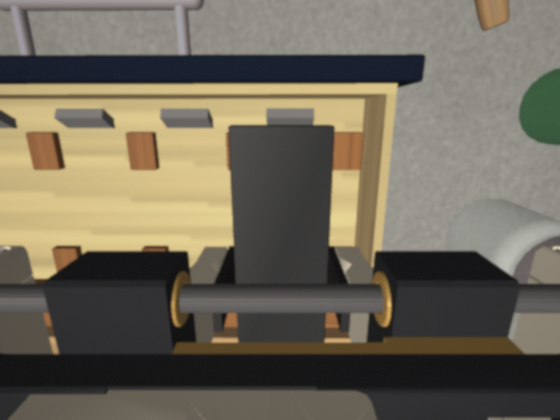

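>>> send_rows(
  plan=[
    [[0.1,0.04,-0.005],[0,0,0.009]],
    [[0.25,0.04,-0.005],[0,0,0.009]],
    [[0.4,0.04,-0.005],[0,0,0.009]],
    [[0.48,0.04,-0.005],[0,0,0.009]],
    [[0.48,0.04,-0.005],[0,0,0.009]],
  ],
)

```text
time_s: 14.45
tcp_pos: [0.5784, 0.2818, 0.0763]
eef_rot: [-118.1, 89.9, -115.1]
contact_force: [0.0, -0.1, -2.0]
gripper_width: 0.0494
```

>>> send_rows(
  plan=[
    [[0.03,0,0],[0,0,0]],
    [[0.06,0,0],[0,0,0]],
    [[0.09,0,0],[0,0,0]],
    [[0.12,0,0],[0,0,0]],
    [[0.12,0,0],[0,0,0]],
  ],
)

```text
time_s: 14.95
tcp_pos: [0.5781, 0.2817, 0.0577]
eef_rot: [-128.7, 89.9, -125.7]
contact_force: [-0.0, 1.1, -2.9]
gripper_width: 0.0493
```

```bash
python3 - <<'E'
from h import *
go([([.579,.2825,.045],93)]);held()
E
```

```text
t=14.9 at [0.5781 0.2817 0.0577] head 93.0 w 0.0493 F [-0.   1.1 -2.9]
   [0.085, 0.005, 0.006] [-0.0, -0.001, 0.002] -> [0.579 0.282 0.045]
held n 9742 front end z -72.4 y mid -1.4 ang 90.0 top x 11.7 tilt -1.9 deg
```

>>> send_rows(
  plan=[
    [[0.02,0.005,0.005],[0,0,0]],
    [[0.04,0.005,0.005],[0,0,0]],
    [[0.06,0.005,0.005],[0,0,0]],
    [[0.08,0.005,0.005],[0,0,0]],
    [[0.085,0.005,0.005],[0,0,0]],
  ],
)

```text
time_s: 15.5
tcp_pos: [0.5799, 0.2831, 0.0462]
eef_rot: [-35.8, 89.9, -32.8]
contact_force: [-0.3, -0.6, 8.4]
gripper_width: 0.049
```

```bash
python3 - <<'E'
from h import *
go([([.579,.2825,.045],93)]);held()
E
```

```text
t=15.5 at [0.5799 0.2831 0.0462] head 93.0 w 0.0490 F [-0.3 -0.6  8.4]
   [0.008, -0.003, -0.006] [0.001, 0.001, 0.001] -> [0.579 0.282 0.045]
held n 9687 front end z -72.0 y mid -1.0 ang -90.0 top x 9.9 tilt 0.4 deg
```

>>> send_rows(
  plan=[
    [[0.01,0,0],[0,0,0]],
    [[0.01,0,0],[0,0,0]],
    [[0.01,0,0],[0,0,0]],
    [[0.0,0,0],[0,0,0]],
    [[0.0,0,0],[0,0,0]],
  ],
  jaw=0.3,
)

```text
time_s: 16.05
tcp_pos: [0.5799, 0.283, 0.0463]
eef_rot: [-37.9, 89.9, -34.9]
contact_force: [-0.3, -0.8, 0.8]
gripper_width: 0.0569
```

>>> send_rows(
  plan=[
    [[-0.1,0,0],[0,0,0]],
    [[-0.25,0,0],[0,0,0]],
    [[-0.4,0,0],[0,0,0]],
    [[-0.4,0,0],[0,0,0]],
    [[-0.4,0,0],[0,0,0]],
  ],
)

```text
time_s: 16.55
tcp_pos: [0.5801, 0.2835, 0.1079]
eef_rot: [17.0, 89.8, 20.1]
contact_force: [-0.5, 0.5, -0.2]
gripper_width: 0.0564
```

>>> send_rows(
  plan=[
    [[0,0,-0.1],[0,0,0]],
    [[0,0,-0.2],[0,0,0]],
    [[0,0,-0.3],[0,0,0]],
    [[0,0,-0.3],[0,0,0]],
    [[0,0,-0.3],[0,0,0]],
  ],
  jaw=-1,
)

```text
time_s: 17.05
tcp_pos: [0.5352, 0.2811, 0.1078]
eef_rot: [11.5, 89.9, 14.6]
contact_force: [1.0, 0.1, -0.2]
gripper_width: 0.0228
```

```bash
python3 - <<'E'
from h import *
a=cap('top');W=cloud(a);c=a['color'].astype(int)
e=np.array([np.cos(np.radians(3)),np.sin(np.radians(3))])
go([([.5798-.045*e[0],.282-.045*e[1],.050],93)])
for o in slates(a):print(o)
E
```

```text
t=17.1 at [0.5355 0.2812 0.1077] head 93.1 w 0.0187 F [-0.2  0.5 -0.6]
   [0.385, -0.01, -0.006] [0.001, 0.003, -0.001] -> [0.535 0.28  0.05 ]
(array([ 0.6038, -0.1942]), -15.2, array([146.,  55.]), np.int32(506), np.float64(0.0097))
(array([ 0.5955, -0.3205]), -13.8, array([145.,  54.]), np.int32(483), np.float64(0.0095))
(array([ 0.5232, -0.4816]), -12.2, array([145.,  56.]), np.int32(520), np.float64(0.0096))
```

>>> send_rows(
  plan=[
    [[0.12,-0.01,-0.005],[0,0,0]],
    [[0.22,-0.01,-0.005],[0,0,0]],
    [[0.29,-0.01,-0.005],[0,0,0]],
    [[0.34,-0.01,-0.005],[0,0,0]],
    [[0.37,-0.01,-0.005],[0,0,0]],
  ],
)

```text
time_s: 17.6
tcp_pos: [0.5362, 0.28, 0.0529]
eef_rot: [6.9, 89.8, 10.0]
contact_force: [-0.1, -0.2, 0.5]
gripper_width: 0.0003
```

>>> send_rows(
  plan=[
    [[0.01,0,0],[0,0,0]],
    [[0.02,0,0],[0,0,0]],
    [[0.03,0,0],[0,0,0]],
    [[0.03,0,0],[0,0,0]],
    [[0.03,0,0],[0,0,0]],
  ],
)

```text
time_s: 18.1
tcp_pos: [0.5381, 0.2802, 0.0512]
eef_rot: [9.2, 89.6, 12.3]
contact_force: [-0.5, -5.3, 16.8]
gripper_width: 0.0003
```

```bash
python3 - <<'E'
from h import *
go([([.538,.28,.17],93),([.604,-.194,.2],75.5),([.604,-.194,.135],75.5)])
E
```

```text
t=18.1 at [0.5381 0.2802 0.0512] head 93.2 w 0.0003 F [-0.5 -5.3 16.8]
   [-0.792, -0.0, 0.005] [0.004, 0.01, -0.002] -> [0.538 0.28  0.17 ]
   [-0.05, -0.795, 0.069] [0.097, 0.0, -0.0] -> [0.554 0.162 0.178]
   [-0.05, -0.787, 0.129] [0.097, 0.0, -0.0] -> [0.571 0.043 0.185]
   [-0.05, -0.775, 0.189] [0.097, 0.0, -0.0] -> [ 0.587 -0.075  0.193]
   [-0.05, -0.758, 0.247] [0.097, 0.0, -0.0] -> [ 0.604 -0.194  0.2  ]
   [0.433, 0.0, 0.0] [-0.0, 0.0, 0.0] -> [ 0.604 -0.194  0.135]
```

>>> send_rows(
  plan=[
    [[-0.15,0,0.005],[0.004,0.01,0]],
    [[-0.4,0,0.005],[0.004,0.01,0]],
    [[-0.7,0,0.005],[0.004,0.01,0]],
    [[-0.8,0,0.005],[0.004,0.01,0]],
    [[-0.8,0,0.005],[0.004,0.01,0]],
  ],
  jaw=0.85,
)

```text
time_s: 18.6
tcp_pos: [0.5394, 0.2812, 0.1749]
eef_rot: [46.2, 89.6, 49.2]
contact_force: [0.8, -0.4, -0.5]
gripper_width: 0.0351
```

>>> send_rows(
  plan=[
    [[-0.02,-0.25,0.02],[0.03,0,0]],
    [[-0.03,-0.5,0.04],[0.06,0,0]],
    [[-0.05,-0.8,0.07],[0.097,0,0]],
    [[-0.05,-0.8,0.07],[0.097,0,0]],
    [[-0.05,-0.8,0.07],[0.097,0,0]],
  ],
)

```text
time_s: 19.1
tcp_pos: [0.5561, 0.1608, 0.1812]
eef_rot: [54.4, 89.6, 52.9]
contact_force: [-0.2, 0.0, 0.8]
gripper_width: 0.0747
```

>>> send_rows(
  plan=[
    [[-0.02,-0.25,0.04],[0.03,0,0]],
    [[-0.03,-0.5,0.08],[0.06,0,0]],
    [[-0.05,-0.79,0.13],[0.097,0,0]],
    [[-0.05,-0.79,0.13],[0.097,0,0]],
    [[-0.05,-0.79,0.13],[0.097,0,0]],
  ],
)

```text
time_s: 19.6
tcp_pos: [0.5726, 0.0417, 0.1875]
eef_rot: [63.5, 89.7, 57.6]
contact_force: [0.6, -0.1, 0.1]
gripper_width: 0.0811
```

>>> send_rows(
  plan=[
    [[-0.02,-0.25,0.06],[0.03,0,0]],
    [[-0.03,-0.5,0.12],[0.06,0,0]],
    [[-0.05,-0.775,0.19],[0.097,0,0]],
    [[-0.05,-0.775,0.19],[0.097,0,0]],
    [[-0.05,-0.775,0.19],[0.097,0,0]],
  ],
)

```text
time_s: 20.1
tcp_pos: [0.5891, -0.0763, 0.1938]
eef_rot: [75.1, 89.7, 64.8]
contact_force: [0.3, 0.6, -0.2]
gripper_width: 0.0809
```

>>> send_rows(
  plan=[
    [[-0.02,-0.25,0.08],[0.03,0,0]],
    [[-0.03,-0.5,0.16],[0.06,0,0]],
    [[0.1,-0.76,0.25],[0.097,0,0]],
    [[0.38,-0.76,0.25],[0.097,0,0]],
    [[0.38,-0.76,0.25],[0.097,0,0]],
  ],
)

```text
time_s: 20.6
tcp_pos: [0.6026, -0.1934, 0.1305]
eef_rot: [148.9, 89.4, 134.2]
contact_force: [-0.8, 0.7, -0.4]
gripper_width: 0.0809
```

```bash
cat >> h.py <<'E'
def aim():
    """slate below the open jaws: its centre and heading from the wrist picture"""
    s=r.get_state();p=cap('wrist');W=cloud(p);T=np.array(s['tcp_pos'])
    c=p['color'].astype(int);m=(c.max(2)<95)&(W[...,2]>.004)&(W[...,2]<.017)&(np.hypot(W[...,0]-T[0],W[...,1]-T[1])<.12);m[248:]=0
    n,l,q,_=cv2.connectedComponentsWithStats(m.astype(np.uint8));i=1+np.argmax(q[1:,4])
    P=W[l==i][:,:2];C,a,sz=rect(P);e=np.array([np.cos(np.radians(a)),np.sin(np.radians(a))])
    cen=C+e*(70-sz[0]/2)/1000
    print('aim n',len(P),'centre',cen.round(4),'ang %.1f'%a,sz.round(1));return cen,a
def inseat():
    """heights of things in the drawer, from the top picture: per pocket, slate length samples"""
    p=cap('top');W=cloud(p);o=np.array([.5923,.0423]);t=np.radians(3);E=np.array([[np.cos(t),np.sin(t)],[-np.sin(t),np.cos(t)]])
    L=(W[...,:2]-o)@E.T*1000;c=p['color'].astype(int);d=(c.max(2)<110)&(c.max(2)-c.min(2)<25)
    for k in range(4):
        f=lambda a,b:(lambda m:'%3d: %.1f'%(m.sum(),np.median(W[m][:,2])*1000) if m.sum() else '-')((abs(L[...,1]-80*k)<18)&(L[...,0]>a)&(L[...,0]<b)&d&(W[...,2]<.06))
        print('pocket',k,'z of dark front/mid/back',f(-65,-35),f(-25,25),f(35,62))
E
python3 - <<'E'
from h import *
a=slates(cap('top'));print(a)
cen,an=aim();go([([*cen,.021],90+an)]);inseat()
E
```

```text
[(array([ 0.5896, -0.3254]), -14.5, array([146.,  53.]), np.int32(362), np.float64(0.0096)), (array([ 0.5233, -0.4815]), -12.7, array([144.,  56.]), np.int32(498), np.float64(0.0095))]
aim n 6839 centre [ 0.6078 -0.1987] ang -14.9 [104.3  49.5]
t=20.7 at [ 0.6058 -0.1934  0.1361] head 75.5 w 0.0812 F [ 0.1 -0.3  1.5]
   [0.767, -0.034, 0.023] [0.01, -0.001, -0.006] -> [ 0.608 -0.199  0.021]
pocket 0 z of dark front/mid/back - - -
pocket 1 z of dark front/mid/back - - -
pocket 2 z of dark front/mid/back - - -
pocket 3 z of dark front/mid/back  74: 32.3 122: 33.8  65: 33.1
```

>>> send_rows(
  plan=[
    [[0.25,-0.03,0.023],[0.01,0,0]],
    [[0.5,-0.03,0.023],[0.01,0,0]],
    [[0.7,-0.03,0.023],[0.01,0,0]],
    [[0.765,-0.03,0.023],[0.01,0,0]],
    [[0.765,-0.03,0.023],[0.01,0,0]],
  ],
)

```text
time_s: 21.25
tcp_pos: [0.6099, -0.1972, 0.0232]
eef_rot: [73.2, 89.7, 58.4]
contact_force: [1.2, 1.0, 1.0]
gripper_width: 0.0812
```

>>> send_rows(
  plan=[
    [[0,0,0],[0,0,0]],
    [[0,0,0],[0,0,0]],
    [[0,0,0],[0,0,0]],
    [[0,0,0],[0,0,0]],
    [[0,0,0],[0,0,0]],
  ],
  jaw=-1,
  force=30,
)

```text
time_s: 21.75
tcp_pos: [0.6103, -0.1974, 0.024]
eef_rot: [62.7, 89.7, 47.9]
contact_force: [-0.8, 0.6, 4.2]
gripper_width: 0.0495
```

>>> send_rows(
  plan=[
    [[0,0,0],[0,0,0]],
    [[-0.1,0,0],[0,0,0]],
    [[-0.3,0,0],[0,0,0]],
    [[-0.6,0,0],[0,0,0]],
    [[-0.9,0,0],[0,0,0]],
  ],
)

```text
time_s: 22.25
tcp_pos: [0.6091, -0.198, 0.1608]
eef_rot: [76.7, 89.7, 61.9]
contact_force: [0.8, -0.5, -2.9]
gripper_width: 0.0493
```

```bash
python3 - <<'E'
from h import *
held();go([([.584,.202,.19],93),([.584,.202,.14],93)])
E
```

```text
held n 9679 front end z -72.4 y mid -0.3 ang 90.0 top x 13.2 tilt -0.3 deg
t=22.3 at [ 0.6131 -0.1991  0.1702] head 75.3 w 0.0494 F [ 3.4 -1.   6.8]
   [-0.044, 0.846, -0.288] [-0.131, 0.006, -0.001] -> [ 0.603 -0.065  0.177]
   [-0.044, 0.871, -0.2] [-0.131, 0.006, -0.001] -> [0.594 0.068 0.183]
   [-0.044, 0.887, -0.109] [-0.131, 0.006, -0.001] -> [0.584 0.202 0.19 ]
   [0.333, 0.0, -0.0] [-0.0, 0.0, 0.0] -> [0.584 0.202 0.14 ]
```

>>> send_rows(
  plan=[
    [[-0.02,0.25,-0.09],[-0.04,0,0]],
    [[-0.04,0.55,-0.19],[-0.08,0,0]],
    [[-0.044,0.85,-0.29],[-0.131,0.006,0]],
    [[-0.044,0.85,-0.29],[-0.131,0.006,0]],
    [[-0.044,0.85,-0.29],[-0.131,0.006,0]],
  ],
)

```text
time_s: 22.8
tcp_pos: [0.6032, -0.0634, 0.1776]
eef_rot: [21.7, 89.4, 13.0]
contact_force: [0.5, 0.1, -1.6]
gripper_width: 0.0493
```

>>> send_rows(
  plan=[
    [[-0.02,0.25,-0.06],[-0.04,0,0]],
    [[-0.04,0.55,-0.13],[-0.08,0,0]],
    [[-0.044,0.87,-0.2],[-0.131,0.006,0]],
    [[-0.044,0.87,-0.2],[-0.131,0.006,0]],
    [[-0.044,0.87,-0.2],[-0.131,0.006,0]],
  ],
)

```text
time_s: 23.3
tcp_pos: [0.5932, 0.0703, 0.1845]
eef_rot: [30.0, 89.7, 27.2]
contact_force: [0.8, -1.3, -2.1]
gripper_width: 0.0493
```

>>> send_rows(
  plan=[
    [[-0.02,0.25,-0.03],[-0.04,0,0]],
    [[-0.04,0.55,-0.07],[-0.08,0,0]],
    [[0.1,0.88,-0.11],[-0.131,0.006,0]],
    [[0.3,0.88,-0.11],[-0.131,0.006,0]],
    [[0.3,0.88,-0.11],[-0.131,0.006,0]],
  ],
)

```text
time_s: 23.8
tcp_pos: [0.5811, 0.2014, 0.1355]
eef_rot: [-173.9, 89.6, -170.9]
contact_force: [-0.6, -0.6, -3.3]
gripper_width: 0.0494
```

```bash
python3 - <<'E'
from h import *
held();go([([.5845,.2025,.075],93),([.5845,.2025,.059],93)])
E
```

```text
held n 9611 front end z -72.6 y mid -0.9 ang 90.0 top x 13.1 tilt -0.3 deg
t=23.9 at [0.5823 0.201  0.1379] head 93.1 w 0.0489 F [ 0.6 -0.9 -1. ]
   [0.419, 0.009, 0.017] [0.002, -0.005, 0.0] -> [0.584 0.202 0.075]
   [0.107, -0.0, -0.0] [0.0, -0.0, -0.0] -> [0.584 0.202 0.059]
```

>>> send_rows(
  plan=[
    [[0.1,0.01,0.015],[0,0,0]],
    [[0.22,0.01,0.015],[0,0,0]],
    [[0.35,0.01,0.015],[0,0,0]],
    [[0.41,0.01,0.015],[0,0,0]],
    [[0.41,0.01,0.015],[0,0,0]],
  ],
)

```text
time_s: 24.35
tcp_pos: [0.5841, 0.2012, 0.0755]
eef_rot: [-166.3, 89.7, -163.3]
contact_force: [-0.3, -0.2, -1.3]
gripper_width: 0.0491
```

>>> send_rows(
  plan=[
    [[0.03,0,0],[0,0,0]],
    [[0.06,0,0],[0,0,0]],
    [[0.09,0,0],[0,0,0]],
    [[0.12,0,0],[0,0,0]],
    [[0.12,0,0],[0,0,0]],
  ],
)

```text
time_s: 24.85
tcp_pos: [0.5846, 0.2015, 0.0576]
eef_rot: [-167.1, 89.7, -164.1]
contact_force: [2.2, 1.5, 1.4]
gripper_width: 0.049
```

```bash
python3 - <<'E'
from h import *
held();go([([.5845,.2025,.046],93)])
E
```

```text
held n 9922 front end z -73.4 y mid -1.2 ang -90.0 top x 11.2 tilt 1.3 deg
t=24.9 at [0.5847 0.2016 0.0579] head 93.0 w 0.0491 F [ 1.9 -1.1  1.9]
   [0.079, 0.006, -0.001] [0.0, -0.005, 0.001] -> [0.584 0.202 0.046]
```

Press it down while held, release, raise, move forward 45 mm.

>>> send_rows(
  plan=[
    [[0.02,0.005,0],[0,0,0]],
    [[0.04,0.005,0],[0,0,0]],
    [[0.06,0.005,0],[0,0,0]],
    [[0.075,0.005,0],[0,0,0]],
    [[0.08,0.005,0],[0,0,0]],
  ],
)

```text
time_s: 25.4
tcp_pos: [0.586, 0.2029, 0.0477]
eef_rot: [-175.8, 89.9, -172.7]
contact_force: [-1.9, -1.5, 18.1]
gripper_width: 0.0492
```

>>> send_rows(
  plan=[
    [[0,0,0],[0,0,0]],
    [[0,0,0],[0,0,0]],
    [[0,0,0],[0,0,0]],
    [[0,0,0],[0,0,0]],
    [[0,0,0],[0,0,0]],
  ],
  jaw=0.3,
)

```text
time_s: 25.9
tcp_pos: [0.5856, 0.2027, 0.0473]
eef_rot: [-164.9, 89.9, -161.8]
contact_force: [0.1, 0.3, 0.3]
gripper_width: 0.0567
```

>>> send_rows(
  plan=[
    [[-0.1,0,0],[0,0,0]],
    [[-0.25,0,0],[0,0,0]],
    [[-0.4,0,0],[0,0,0]],
    [[-0.4,0,0],[0,0,0]],
    [[-0.4,0,0],[0,0,0]],
  ],
)

```text
time_s: 26.4
tcp_pos: [0.5858, 0.2029, 0.1076]
eef_rot: [171.5, 89.9, 174.6]
contact_force: [0.1, -0.1, -0.1]
gripper_width: 0.0563
```

>>> send_rows(
  plan=[
    [[0,0,-0.1],[0,0,0]],
    [[0,0,-0.2],[0,0,0]],
    [[0,0,-0.3],[0,0,0]],
    [[0,0,-0.3],[0,0,0]],
    [[0,0,-0.3],[0,0,0]],
  ],
  jaw=-1,
)

```text
time_s: 26.9
tcp_pos: [0.5407, 0.2005, 0.1072]
eef_rot: [-170.4, 89.9, -167.3]
contact_force: [-0.1, -0.6, 0.2]
gripper_width: 0.0228
```

```bash
python3 - <<'E'
from h import *
e=np.array([np.cos(np.radians(3)),np.sin(np.radians(3))])
go([([.584-.045*e[0],.2021-.045*e[1],.050],93)]);inseat()
E
```

```text
t=26.9 at [0.5407 0.2005 0.1072] head 93.1 w 0.0228 F [-0.1 -0.6  0.2]
   [0.381, -0.004, -0.011] [0.002, -0.002, 0.0] -> [0.539 0.2   0.05 ]
pocket 0 z of dark front/mid/back - - -
pocket 1 z of dark front/mid/back   3: 23.2 - -
pocket 2 z of dark front/mid/back   7: 34.3 -  21: 34.4
pocket 3 z of dark front/mid/back   8: 31.8 - -
```

>>> send_rows(
  plan=[
    [[0.12,0,-0.01],[0,0,0]],
    [[0.22,0,-0.01],[0,0,0]],
    [[0.29,0,-0.01],[0,0,0]],
    [[0.34,0,-0.01],[0,0,0]],
    [[0.37,0,-0.01],[0,0,0]],
  ],
)

```text
time_s: 27.45
tcp_pos: [0.5408, 0.2008, 0.0522]
eef_rot: [-99.3, 90.0, -96.2]
contact_force: [0.3, 0.6, 2.2]
gripper_width: 0.0005
```

>>> send_rows(
  plan=[
    [[0.01,0,0],[0,0,0]],
    [[0.02,0,0],[0,0,0]],
    [[0.03,0,0],[0,0,0]],
    [[0.03,0,0],[0,0,0]],
    [[0.03,0,0],[0,0,0]],
  ],
)

```text
time_s: 27.95
tcp_pos: [0.5436, 0.201, 0.0512]
eef_rot: [5.3, 89.7, 8.5]
contact_force: [-0.1, -7.0, 22.1]
gripper_width: 0.0005
```

```bash
python3 - <<'E'
from h import *
p=r.get_state()['tcp_pos']
go([([p[0],p[1],.17],93),([.594,-.322,.2],76),([.594,-.322,.135],76)])
E
```

```text
t=27.9 at [0.5436 0.201  0.0512] head 93.2 w 0.0005 F [-0.1 -7.  22.1]
   [-0.792, 0.0, 0.004] [0.004, 0.007, -0.001] -> [0.544 0.201 0.17 ]
   [-0.05, -0.875, 0.038] [0.094, 0.0, 0.0] -> [0.556 0.07  0.178]
   [-0.05, -0.87, 0.103] [0.094, 0.0, 0.0] -> [ 0.569 -0.06   0.185]
   [-0.05, -0.86, 0.167] [0.094, 0.0, 0.0] -> [ 0.581 -0.191  0.193]
   [-0.05, -0.845, 0.23] [0.094, 0.0, 0.0] -> [ 0.594 -0.322  0.2  ]
   [0.433, -0.0, 0.0] [-0.0, -0.0, -0.0] -> [ 0.594 -0.322  0.135]
```

>>> send_rows(
  plan=[
    [[-0.15,0,0.005],[0.004,0.007,0]],
    [[-0.4,0,0.005],[0.004,0.007,0]],
    [[-0.7,0,0.005],[0.004,0.007,0]],
    [[-0.8,0,0.005],[0.004,0.007,0]],
    [[-0.8,0,0.005],[0.004,0.007,0]],
  ],
  jaw=0.85,
)

```text
time_s: 28.45
tcp_pos: [0.5454, 0.202, 0.1747]
eef_rot: [36.4, 89.6, 39.4]
contact_force: [-0.1, 0.0, -0.6]
gripper_width: 0.0346
```

>>> send_rows(
  plan=[
    [[-0.02,-0.25,0.01],[0.03,0,0]],
    [[-0.03,-0.55,0.02],[0.06,0,0]],
    [[-0.05,-0.875,0.04],[0.094,0,0]],
    [[-0.05,-0.875,0.04],[0.094,0,0]],
    [[-0.05,-0.875,0.04],[0.094,0,0]],
  ],
)

```text
time_s: 28.95
tcp_pos: [0.5582, 0.0699, 0.181]
eef_rot: [44.9, 89.7, 43.6]
contact_force: [0.7, 0.8, 0.1]
gripper_width: 0.0748
```

>>> send_rows(
  plan=[
    [[-0.02,-0.25,0.03],[0.03,0,0]],
    [[-0.03,-0.55,0.06],[0.06,0,0]],
    [[-0.05,-0.87,0.1],[0.094,0,0]],
    [[-0.05,-0.87,0.1],[0.094,0,0]],
    [[-0.05,-0.87,0.1],[0.094,0,0]],
  ],
)

```text
time_s: 29.45
tcp_pos: [0.5701, -0.061, 0.1873]
eef_rot: [57.6, 89.7, 51.9]
contact_force: [0.9, 0.1, -0.6]
gripper_width: 0.0813
```

>>> send_rows(
  plan=[
    [[-0.02,-0.25,0.05],[0.03,0,0]],
    [[-0.03,-0.55,0.1],[0.06,0,0]],
    [[-0.05,-0.86,0.165],[0.094,0,0]],
    [[-0.05,-0.86,0.165],[0.094,0,0]],
    [[-0.05,-0.86,0.165],[0.094,0,0]],
  ],
)

```text
time_s: 29.95
tcp_pos: [0.5822, -0.1911, 0.1935]
eef_rot: [73.5, 89.7, 63.6]
contact_force: [0.3, -0.1, -0.6]
gripper_width: 0.081
```

>>> send_rows(
  plan=[
    [[-0.02,-0.25,0.07],[0.03,0,0]],
    [[-0.03,-0.55,0.15],[0.06,0,0]],
    [[0.1,-0.845,0.23],[0.094,0,0]],
    [[0.38,-0.845,0.23],[0.094,0,0]],
    [[0.38,-0.845,0.23],[0.094,0,0]],
  ],
)

```text
time_s: 30.45
tcp_pos: [0.5917, -0.3191, 0.1297]
eef_rot: [145.2, 89.4, 131.1]
contact_force: [-1.8, 0.4, -1.1]
gripper_width: 0.0809
```

```bash
python3 - <<'E'
from h import *
a=slates(cap('top'));print(a)
cen,an=aim();go([([*cen,.021],90+an)]);inseat()
E
```

```text
[(array([ 0.5242, -0.4816]), -13.6, array([143.,  57.]), np.int32(491), np.float64(0.0098))]
aim n 6722 centre [ 0.5985 -0.3255] ang -13.8 [102.2  49.5]
t=30.6 at [ 0.5948 -0.3198  0.1357] head 76.1 w 0.0810 F [-0.6  0.1  1.2]
   [0.765, -0.034, 0.034] [-0.004, -0.002, -0.005] -> [ 0.599 -0.325  0.021]
pocket 0 z of dark front/mid/back - - -
pocket 1 z of dark front/mid/back - - -
pocket 2 z of dark front/mid/back  74: 31.6 129: 32.3  65: 32.7
pocket 3 z of dark front/mid/back  76: 32.4 131: 32.7  67: 33.1
```

>>> send_rows(
  plan=[
    [[0.25,-0.03,0.022],[0,0,0]],
    [[0.5,-0.03,0.022],[0,0,0]],
    [[0.7,-0.03,0.022],[0,0,0]],
    [[0.775,-0.03,0.022],[0,0,0]],
    [[0.775,-0.03,0.022],[0,0,0]],
  ],
)

```text
time_s: 31.1
tcp_pos: [0.5992, -0.3239, 0.0218]
eef_rot: [61.6, 89.8, 47.8]
contact_force: [-0.3, -0.2, 1.1]
gripper_width: 0.0811
```

>>> send_rows(
  plan=[
    [[0,0,0],[0,0,0]],
    [[0,0,0],[0,0,0]],
    [[0,0,0],[0,0,0]],
    [[0,0,0],[0,0,0]],
    [[0,0,0],[0,0,0]],
  ],
  jaw=-1,
  force=30,
)

```text
time_s: 31.6
tcp_pos: [0.5994, -0.3241, 0.0226]
eef_rot: [50.2, 89.7, 36.4]
contact_force: [-0.3, 1.5, 3.7]
gripper_width: 0.0495
```

>>> send_rows(
  plan=[
    [[0,0,0],[0,0,0]],
    [[-0.1,0,0],[0,0,0]],
    [[-0.3,0,0],[0,0,0]],
    [[-0.6,0,0],[0,0,0]],
    [[-0.9,0,0],[0,0,0]],
  ],
)

```text
time_s: 32.1
tcp_pos: [0.5982, -0.3244, 0.1591]
eef_rot: [71.3, 89.8, 57.5]
contact_force: [1.6, -0.2, -1.5]
gripper_width: 0.0496
```

```bash
python3 - <<'E'
from h import *
held();go([([.588,.122,.19],93)])
E
```

```text
held n 9431 front end z -70.6 y mid -0.4 ang -89.8 top x 11.6 tilt -0.3 deg
t=32.1 at [ 0.6019 -0.3263  0.169 ] head 76.3 w 0.0493 F [ 4.4 -1.6  7.9]
   [-0.05, 0.961, -0.266] [-0.124, 0.006, 0.0] -> [ 0.597 -0.177  0.176]
   [-0.048, 0.982, -0.171] [-0.124, 0.006, 0.0] -> [ 0.593 -0.027  0.183]
   [-0.047, 0.994, -0.075] [-0.124, 0.006, 0.0] -> [0.588 0.122 0.19 ]
```

>>> send_rows(
  plan=[
    [[-0.02,0.25,-0.14],[-0.04,0,0]],
    [[-0.04,0.55,-0.28],[-0.08,0,0]],
    [[-0.05,0.96,-0.41],[-0.124,0.006,0]],
    [[-0.05,0.96,-0.41],[-0.124,0.006,0]],
    [[-0.05,0.96,-0.41],[-0.124,0.006,0]],
  ],
)

```text
time_s: 32.65
tcp_pos: [0.5762, -0.1697, 0.1769]
eef_rot: [0.5, 89.4, -7.4]
contact_force: [1.4, -0.1, -2.3]
gripper_width: 0.0491
```

>>> send_rows(
  plan=[
    [[-0.02,0.25,-0.06],[-0.04,0,0]],
    [[-0.04,0.55,-0.12],[-0.08,0,0]],
    [[-0.05,0.98,-0.17],[-0.124,0.006,0]],
    [[-0.05,0.98,-0.17],[-0.124,0.006,0]],
    [[-0.05,0.98,-0.17],[-0.124,0.006,0]],
  ],
)

```text
time_s: 33.15
tcp_pos: [0.5718, -0.0194, 0.1844]
eef_rot: [-5.7, 89.7, -8.0]
contact_force: [0.3, 0.0, -1.9]
gripper_width: 0.0496
```

```bash
python3 - <<'E'
from h import *
held();go([([.588,.122,.14],93)])
E
```

```text
held n 9423 front end z -70.9 y mid -1.0 ang -89.9 top x 11.6 tilt -0.3 deg
t=33.2 at [ 0.5716 -0.0205  0.1842] head 87.7 w 0.0493 F [-0.1  0.6 -2.6]
   [0.294, 0.954, 0.069] [-0.119, 0.006, 0.001] -> [0.588 0.122 0.14 ]
```

>>> send_rows(
  plan=[
    [[0.03,0.3,0.02],[-0.04,0,0]],
    [[0.06,0.65,0.04],[-0.08,0,0]],
    [[0.15,0.955,0.065],[-0.119,0.006,0]],
    [[0.29,0.955,0.065],[-0.119,0.006,0]],
    [[0.29,0.955,0.065],[-0.119,0.006,0]],
  ],
)

```text
time_s: 33.7
tcp_pos: [0.586, 0.1211, 0.1375]
eef_rot: [-149.4, 89.6, -146.4]
contact_force: [-0.5, -0.3, -3.6]
gripper_width: 0.0496
```

```bash
python3 - <<'E'
from h import *
held();go([([.587,.1225,.075],93)])
E
```

```text
held n 9340 front end z -70.9 y mid -1.0 ang -89.9 top x 11.6 tilt -0.3 deg
t=33.8 at [0.5867 0.1205 0.1392] head 92.9 w 0.0494 F [ 1.3 -1.8 -1.9]
   [0.428, 0.015, 0.004] [-0.001, -0.004, 0.004] -> [0.587 0.122 0.075]
```

>>> send_rows(
  plan=[
    [[0.1,0.015,0],[0,0,0]],
    [[0.22,0.015,0],[0,0,0]],
    [[0.35,0.015,0],[0,0,0]],
    [[0.42,0.015,0],[0,0,0]],
    [[0.42,0.015,0],[0,0,0]],
  ],
)

```text
time_s: 34.25
tcp_pos: [0.586, 0.1207, 0.0756]
eef_rot: [-142.8, 89.6, -140.0]
contact_force: [-0.3, -0.5, -2.0]
gripper_width: 0.0497
```

>>> send_rows(
  plan=[
    [[0.03,0,0],[0,0,0]],
    [[0.06,0,0],[0,0,0]],
    [[0.09,0,0],[0,0,0]],
    [[0.12,0,0],[0,0,0]],
    [[0.12,0,0],[0,0,0]],
  ],
)

```text
time_s: 34.75
tcp_pos: [0.5864, 0.1209, 0.0576]
eef_rot: [-138.9, 89.7, -136.0]
contact_force: [1.1, -0.8, 0.4]
gripper_width: 0.0494
```

```bash
python3 - <<'E'
from h import *
held();go([([.588,.1225,.046],93)])
E
```

```text
held n 9706 front end z -71.2 y mid -1.2 ang -89.9 top x 8.5 tilt 2.8 deg
t=34.8 at [0.5865 0.1209 0.0578] head 92.9 w 0.0492 F [ 1.2 -0.1  1. ]
   [0.079, 0.011, 0.011] [-0.003, -0.006, 0.005] -> [0.588 0.122 0.046]
```

>>> send_rows(
  plan=[
    [[0.02,0.01,0],[0,0,0]],
    [[0.04,0.01,0.005],[0,0,0]],
    [[0.06,0.01,0.01],[0,0,0]],
    [[0.075,0.01,0.01],[0,0,0]],
    [[0.08,0.01,0.01],[0,0,0]],
  ],
)

```text
time_s: 35.3
tcp_pos: [0.5927, 0.123, 0.0517]
eef_rot: [-31.5, 89.6, -28.5]
contact_force: [-2.4, -7.3, 41.9]
gripper_width: 0.0496
```

>>> send_rows(
  plan=[
    [[0,0,0],[0,0,0]],
    [[0,0,0],[0,0,0]],
    [[0,0,0],[0,0,0]],
    [[0,0,0],[0,0,0]],
    [[0,0,0],[0,0,0]],
  ],
  jaw=0.3,
)

```text
time_s: 35.8
tcp_pos: [0.5923, 0.1229, 0.051]
eef_rot: [-42.9, 89.7, -39.8]
contact_force: [-0.9, 0.8, 0.1]
gripper_width: 0.0572
```

>>> send_rows(
  plan=[
    [[-0.1,0,0],[0,0,0]],
    [[-0.25,0,0],[0,0,0]],
    [[-0.4,0,0],[0,0,0]],
    [[-0.4,0,0],[0,0,0]],
    [[-0.4,0,0],[0,0,0]],
  ],
)

```text
time_s: 36.3
tcp_pos: [0.592, 0.1233, 0.111]
eef_rot: [-37.4, 89.7, -34.4]
contact_force: [-0.3, -0.2, -1.1]
gripper_width: 0.0569
```

>>> send_rows(
  plan=[
    [[0,0,-0.1],[0,0,0]],
    [[0,0,-0.2],[0,0,0]],
    [[0,0,-0.3],[0,0,0]],
    [[0,0,-0.3],[0,0,0]],
    [[0,0,-0.3],[0,0,0]],
  ],
  jaw=-1,
)

```text
time_s: 36.8
tcp_pos: [0.5469, 0.1209, 0.1102]
eef_rot: [-45.3, 89.7, -42.2]
contact_force: [-0.0, 0.7, 0.6]
gripper_width: 0.0224
```

```bash
python3 - <<'E'
from h import *
e=np.array([np.cos(np.radians(3)),np.sin(np.radians(3))])
go([([.588-.045*e[0],.122-.045*e[1],.050],93)])
E
```

```text
t=36.8 at [0.5469 0.1209 0.1102] head 93.1 w 0.0224 F [-0.   0.7  0.6]
   [0.402, -0.006, -0.028] [0.002, 0.005, 0.005] -> [0.543 0.12  0.05 ]
```

```bash
python3 - <<'E'
from h import *
a=cap('wrist','w6.png');inseat();go([])
W=cloud(a)
for v in range(60,250,12): print(v,(W[v,280]*1000).round(1),a['color'][v,280])
E
```

```text
pocket 0 z of dark front/mid/back   8: 38.4 - -
pocket 1 z of dark front/mid/back  11: 45.2 - -
pocket 2 z of dark front/mid/back   8: 27.8 - -
pocket 3 z of dark front/mid/back - -  61: 31.6
t=36.9 at [0.5475 0.121  0.1104] head 93.1 w 0.0144 F [ 0.6 -0.5 -0.5]
60 [4.340e+02 1.126e+02 1.000e-01] [177 175 166]
72 [442.  113.    0.5] [172 169 161]
84 [455.7 114.3  69.1] [201 200 205]
96 [458.6 113.9   1.6] [171 168 159]
108 [467.  114.4   0.6] [183 180 171]
120 [475.7 114.8   0.7] [183 180 170]
132 [484.6 115.3   0.9] [181 178 169]
144 [490.7 115.9  32.5] [20 24 30]
156 [491.5 116.3  88.3] [38 44 60]
168 [497.7 116.6  88.1] [44 51 68]
180 [503.8 117.   89.2] [58 58 61]
192 [522.6 117.6  38.9] [119 116 111]
204 [528.  118.   50.1] [70 70 68]
216 [536.2 118.4  50.3] [71 71 68]
228 [545.2 118.9  49.1] [69 70 67]
240 [554.7 119.4  47.3] [70 69 67]
```

View pics/w6.png

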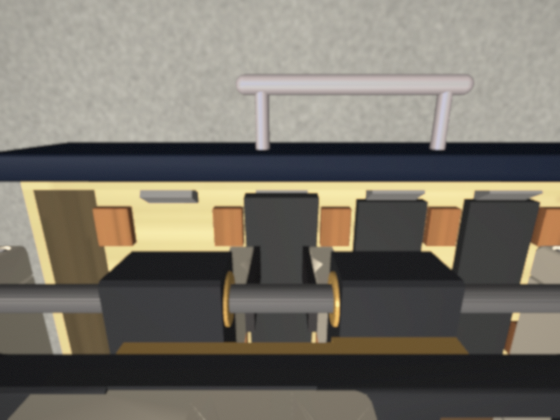

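```bash
python3 - <<'E'
from h import *
def front(W,y0):
    m=(W[...,2]>.084)&(W[...,2]<.092)&(abs(W[...,1]-y0)<.006)&(W[...,0]<.54)
    return np.percentile(W[m][:,0],[1,50,99]).round(4),m.sum()
W0=np.load('w3W.npy');a=cap('wrist');W=cloud(a)
for y in (.06,.116,.2): print(y,front(W0,y),front(W,y))
P=W[200:245,265:300].reshape(-1,3);print('plane slope',np.polyfit(P[:,0],P[:,2],1))
for v in range(190,204,2): print(v,(W[v,280]*1000).round(1))
m=(W[...,2]>.027)&(W[...,2]<.045)
for u in (165,395,505): print([ (W[v,u]*1000).round(0).tolist() for v in range(186,206,4)])
E
```

```text
0.06 (array([0.4818, 0.4891, 0.4963]), np.int64(167)) (array([0.4935, 0.5006, 0.5087]), np.int64(684))
0.116 (array([0.4787, 0.4858, 0.4931]), np.int64(166)) (array([0.4905, 0.4976, 0.5056]), np.int64(684))
0.2 (array([0.4742, 0.4814, 0.4886]), np.int64(166)) (array([0.4859, 0.4931, 0.501 ]), np.int64(693))
 ** On entry to DLASCL parameter number  4 had an illegal value
 ** On entry to DLASCL parameter number  4 had an illegal value
 ** On entry to DLASCL parameter number  4 had an illegal value
 ** On entry to DLASCL parameter number  4 had an illegal value
 ** On entry to DLASCL parameter number  5 had an illegal value
 ** On entry to DLASCL parameter number  4 had an illegal valueTraceback (most recent call last):
  File "<stdin>", line 7, in <module>
    c, resids, rank, s = lstsq(lhs, rhs, rcond)
                         ~~~~~^^^^^^^^^^^^^^^^^
    x, resids, rank, s = _umath_linalg.lstsq(a, b, rcond,
                         ~~~~~~~~~~~~~~~~~~~^^^^^^^^^^^^^
                                             signature=signature)
                                             ^^^^^^^^^^^^^^^^^^^^
    raise LinAlgError("SVD did not converge in Linear Least Squares")
numpy.linalg.LinAlgError: SVD did not converge in Linear Least Squares
```

```bash
python3 - <<'E'
from h import *
go([([.545,.121,.15],93),([.473,.160,.135],93),([.473,.16,.072],93),([.448,.159,.072],93)])
a=cap('wrist');W=cloud(a)
m=(W[...,2]>.055)&(W[...,2]<.075)&(W[...,0]<.475)&(W[...,0]>.43);v,u=np.nonzero(m)
for lo in (.12,.16,.2):
  q=W[m];q=q[abs(q[:,1]-lo)<.01];print(lo,np.percentile(q[:,0],[2,98]).round(4) if len(q) else '')
E
```

```text
t=37.0 at [0.5475 0.121  0.1105] head 93.0 w 0.0104 F [-0.2 -0.3 -0.6]
   [-0.264, -0.0, -0.016] [0.001, 0.006, 0.005] -> [0.545 0.121 0.15 ]
   [0.1, 0.285, -0.466] [-0.0, 0.0, 0.0] -> [0.473 0.16  0.135]
   [0.42, -0.0, 0.0] [-0.0, -0.0, -0.0] -> [0.473 0.16  0.072]
   [-0.0, 0.002, -0.167] [-0.0, 0.0, -0.0] -> [0.448 0.159 0.072]
0.12 [0.45   0.4609]
0.16 [0.4479 0.4587]
0.2 [0.4461 0.474 ]
```

>>> send_rows(
  plan=[
    [[-0.1,0,0],[0,0,0]],
    [[-0.2,0.05,-0.05],[0,0,0]],
    [[-0.25,0.15,-0.25],[0,0.006,0.005]],
    [[-0.2,0.285,-0.48],[0,0.006,0.005]],
    [[-0.16,0.285,-0.48],[0,0.006,0.005]],
  ],
)

```text
time_s: 37.5
tcp_pos: [0.4703, 0.1611, 0.1347]
eef_rot: [90.6, 89.9, 93.7]
contact_force: [-0.0, -0.4, 0.5]
gripper_width: 0.0005
```

```bash
python3 - <<'E'
from h import *
go([([.473,.16,.072],93)])
E
```

```text
t=37.5 at [0.4703 0.1611 0.1347] head 93.1 w 0.0005 F [-0.  -0.4  0.5]
   [0.418, -0.009, 0.017] [0.003, -0.0, -0.002] -> [0.473 0.16  0.072]
```

>>> send_rows(
  plan=[
    [[0.1,0,0.018],[0,0,0]],
    [[0.25,0,0.018],[0,0,0]],
    [[0.4,0,0.018],[0,0,0]],
    [[0.415,0,0.018],[0,0,0]],
    [[0.415,0,0.018],[0,0,0]],
  ],
)

```text
time_s: 38.0
tcp_pos: [0.473, 0.1614, 0.0726]
eef_rot: [126.7, 89.9, 129.8]
contact_force: [0.5, 0.6, -0.3]
gripper_width: 0.0003
```

>>> send_rows(
  plan=[
    [[0,0,-0.04],[0,0,0]],
    [[0,0,-0.08],[0,0,0]],
    [[0,0,-0.12],[0,0,0]],
    [[0,0,-0.15],[0,0,0]],
    [[0,0,-0.17],[0,0,0]],
  ],
)

```text
time_s: 38.5
tcp_pos: [0.4489, 0.1608, 0.0736]
eef_rot: [38.6, 89.8, 41.8]
contact_force: [19.3, -7.2, -10.7]
gripper_width: 0.0006
```

>>> send_rows(
  plan=[
    [[0,0,-0.01],[0,0,0]],
    [[0,0,-0.02],[0,0,0]],
    [[0,0,-0.025],[0,0,0]],
    [[0,0,-0.03],[0,0,0]],
    [[0,0,-0.03],[0,0,0]],
  ],
)

```text
time_s: 39.0
tcp_pos: [0.4486, 0.1615, 0.0745]
eef_rot: [20.4, 89.4, 23.7]
contact_force: [26.4, -8.5, -16.2]
gripper_width: 0.0003
```

Drawer back at its stop. Back off, rise, and go above pocket 1 for a look.

```bash
python3 - <<'E'
from h import *
go([([.462,.16,.0745],93),([.462,.16,.16],93),([.585,.122,.17],93)])
E
```

```text
t=39.0 at [0.4486 0.1615 0.0745] head 93.3 w 0.0003 F [ 26.4  -8.5 -16.2]
   [0.001, -0.015, 0.089] [0.008, 0.013, -0.005] -> [0.462 0.16  0.074]
   [-0.57, 0.0, 0.0] [-0.0, 0.0, -0.0] -> [0.462 0.16  0.16 ]
   [-0.067, -0.296, 0.806] [-0.0, 0.0, 0.0] -> [0.585 0.122 0.17 ]
```

>>> send_rows(
  plan=[
    [[0,-0.015,0.04],[0,0.01,0]],
    [[0,-0.015,0.08],[0,0.01,0]],
    [[0,-0.015,0.09],[0,0.01,0]],
    [[0,-0.015,0.09],[0,0.01,0]],
    [[0,-0.015,0.09],[0,0.01,0]],
  ],
)

```text
time_s: 39.5
tcp_pos: [0.4618, 0.1599, 0.0745]
eef_rot: [58.7, 89.7, 62.0]
contact_force: [-0.7, 0.3, -0.7]
gripper_width: 0.0008
```

>>> send_rows(
  plan=[
    [[-0.15,0,0],[0,0,0]],
    [[-0.35,0,0],[0,0,0]],
    [[-0.57,0,0],[0,0,0]],
    [[-0.6,0,0.1],[0,0,0]],
    [[-0.6,-0.05,0.3],[0,0,0]],
  ],
)

```text
time_s: 40.0
tcp_pos: [0.5071, 0.1558, 0.167]
eef_rot: [47.7, 89.5, 51.2]
contact_force: [0.0, 0.5, -0.6]
gripper_width: 0.0005
```

>>> send_rows(
  plan=[
    [[-0.05,-0.1,0.2],[0,0,0]],
    [[-0.05,-0.2,0.4],[0,0,0]],
    [[-0.05,-0.25,0.6],[0,0,0]],
    [[-0.05,-0.25,0.6],[0,0,0]],
    [[-0.05,-0.25,0.6],[0,0,0]],
  ],
  jaw=0.3,
)

```text
time_s: 40.5
tcp_pos: [0.599, 0.1235, 0.1741]
eef_rot: [52.5, 89.6, 55.9]
contact_force: [-0.1, -0.5, 0.3]
gripper_width: 0.0351
```

```bash
cat >> h.py <<'E'
def look(k,save=None):
    """wrist view of a slate in pocket k: dark points in the nominal pocket frame (mm)"""
    p=cap('wrist',save);W=cloud(p);t=np.radians(3);E=np.array([[np.cos(t),np.sin(t)],[-np.sin(t),np.cos(t)]])
    L=((W[...,:2]-[.5923,.0423])@E.T)*1000-[0,80*k];z=W[...,2]*1000-22;c=p['color'].astype(int)
    m=(c.max(2)<105)&(c.max(2)-c.min(2)<22)&(abs(L[...,1])<32)&(L[...,0]>-82)&(z>5)&(z<40);m[248:]=0
    m=cv2.morphologyEx(m.astype(np.uint8),cv2.MORPH_OPEN,np.ones((5,5)))>0;x=L[m][:,0];y=L[m][:,1];zz=z[m]
    b=[(int(a),zz[(x>a)&(x<a+10)].mean().round(1)) for a in range(-80,60,10) if ((x>a)&(x<a+10)).sum()>20]
    print('pocket',k,'n',m.sum(),'front end %.1f'%np.percentile(x,.5),'y mid %.1f'%np.percentile(y,[2,98]).mean(),'y range',np.percentile(y,[2,98]).round(1),'x:topz',b)
    W0=W;q=(W[...,2]>.084)&(W[...,2]<.092)&(abs(W[...,1]-.116)<.01)&(W[...,0]<.54)
    if q.sum()>20: print('front top edge x at y.116',np.percentile(W[q][:,0],[1,50,99]).round(4),'(out: .4787 .4858 .4931)')
E
python3 - <<'E'
from h import *
go([]);look(1,'w7.png');look(2)
E
```

```text
t=40.5 at [0.599  0.1235 0.1741] head 93.4 w 0.0351 F [-0.1 -0.5  0.3]
pocket 1 n 8216 front end -78.2 y mid -0.5 y range [-23.2  22.2] x:topz [(-80, np.float64(28.3)), (-70, np.float64(27.5)), (-60, np.float64(26.1)), (-50, np.float64(24.8)), (-40, np.float64(23.5)), (-30, np.float64(22.2)), (-20, np.float64(20.8)), (-10, np.float64(19.6)), (0, np.float64(18.2)), (10, np.float64(16.9)), (20, np.float64(15.6)), (30, np.float64(14.3)), (40, np.float64(13.0)), (50, np.float64(11.7))]
front top edge x at y.116 [0.4782 0.4855 0.4929] (out: .4787 .4858 .4931)
pocket 2 n 7409 front end -69.8 y mid -1.3 y range [-24.7  22.2] x:topz [(-80, np.float64(6.0)), (-70, np.float64(10.8)), (-60, np.float64(10.8)), (-50, np.float64(10.8)), (-40, np.float64(10.9)), (-30, np.float64(10.9)), (-20, np.float64(10.9)), (-10, np.float64(10.9)), (0, np.float64(10.9)), (10, np.float64(10.9)), (20, np.float64(10.9)), (30, np.float64(10.9)), (40, np.float64(10.9)), (50, np.float64(10.9))]
front top edge x at y.116 [0.478  0.4855 0.4929] (out: .4787 .4858 .4931)
```

View pics/w7.png

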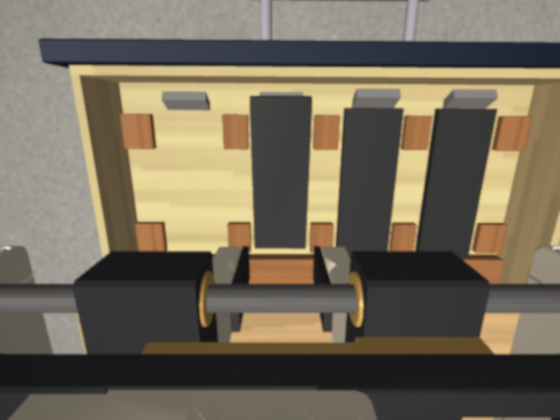

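```bash
python3 - <<'E'
from h import *
go([([.580,.122,.12],93),([.580,.122,.049],93)])
E
```

```text
t=40.6 at [0.5983 0.1239 0.1746] head 93.5 w 0.0429 F [-0.1  0.3 -0.1]
   [0.363, -0.007, -0.125] [0.011, 0.007, -0.008] -> [0.58  0.122 0.12 ]
   [0.473, 0.0, -0.0] [0.0, -0.0, 0.0] -> [0.58  0.122 0.049]
```

>>> send_rows(
  plan=[
    [[0.1,-0.01,-0.06],[0.01,0,0]],
    [[0.25,-0.01,-0.125],[0.01,0.007,-0.008]],
    [[0.36,-0.01,-0.125],[0.01,0.007,-0.008]],
    [[0.36,-0.01,-0.125],[0.01,0.007,-0.008]],
    [[0.36,-0.01,-0.125],[0.01,0.007,-0.008]],
  ],
  jaw=0.36,
)

```text
time_s: 41.1
tcp_pos: [0.5798, 0.122, 0.1212]
eef_rot: [19.4, 90.0, 22.5]
contact_force: [0.4, 0.7, 0.9]
gripper_width: 0.0596
```

```bash
python3 - <<'E'
from h import *
go([([.580,.122,.049],93)]);look(1)
E
```

```text
t=41.1 at [0.5798 0.122  0.1212] head 93.1 w 0.0596 F [0.4 0.7 0.9]
   [0.481, -0.0, 0.001] [0.002, 0.0, -0.0] -> [0.58  0.122 0.049]
pocket 1 n 8567 front end -79.3 y mid -0.5 y range [-23.5  22.4] x:topz [(-80, np.float64(27.6)), (-70, np.float64(27.4)), (-60, np.float64(26.1)), (-50, np.float64(24.8)), (-40, np.float64(23.4)), (-30, np.float64(22.2)), (-20, np.float64(20.9)), (-10, np.float64(19.5)), (0, np.float64(18.3)), (10, np.float64(17.2))]
front top edge x at y.116 [0.4774 0.485  0.4925] (out: .4787 .4858 .4931)
```

>>> send_rows(
  plan=[
    [[0.15,0,0],[0,0,0]],
    [[0.3,0,0],[0,0,0]],
    [[0.42,0,0],[0,0,0]],
    [[0.475,0,0],[0,0,0]],
    [[0.475,0,0],[0,0,0]],
  ],
)

```text
time_s: 41.65
tcp_pos: [0.5803, 0.1222, 0.0502]
eef_rot: [12.0, 90.0, 15.1]
contact_force: [-1.5, 0.5, -0.4]
gripper_width: 0.0594
```

>>> send_rows(
  plan=[
    [[0,0,0],[0,0,0]],
    [[0,0,0],[0,0,0]],
    [[0,0,0],[0,0,0]],
    [[0,0,0],[0,0,0]],
    [[0,0,0],[0,0,0]],
  ],
  jaw=-1,
  force=25,
)

```text
time_s: 42.15
tcp_pos: [0.5811, 0.1226, 0.0513]
eef_rot: [18.6, 89.8, 21.7]
contact_force: [-1.1, 0.1, 6.4]
gripper_width: 0.0498
```

>>> send_rows(
  plan=[
    [[-0.02,0,0],[0,0,0]],
    [[-0.04,0,0],[0,0,0]],
    [[-0.04,0,0.02],[0,0,0]],
    [[-0.04,0,0.05],[0,0,0]],
    [[-0.04,0,0.055],[0,0,0]],
  ],
)

```text
time_s: 42.65
tcp_pos: [0.5898, 0.1231, 0.0571]
eef_rot: [16.9, 89.9, 20.0]
contact_force: [-0.0, 0.3, -1.8]
gripper_width: 0.0494
```

```bash
python3 - <<'E'
from h import *
go([]);look(1)
E
```

```text
t=42.6 at [0.5898 0.1231 0.0571] head 93.1 w 0.0494 F [-0.   0.3 -1.8]
pocket 1 n 12934 front end -70.5 y mid -0.3 y range [-23.6  22.9] x:topz [(-80, np.float64(19.4)), (-70, np.float64(33.7)), (-60, np.float64(32.7)), (-50, np.float64(31.4)), (-40, np.float64(30.1)), (-30, np.float64(28.8)), (-20, np.float64(27.5)), (-10, np.float64(26.6))]
front top edge x at y.116 [0.4809 0.4869 0.4927] (out: .4787 .4858 .4931)
```

>>> send_rows(
  plan=[
    [[0.01,0,0],[0,0,0]],
    [[0.02,0,0],[0,0,0]],
    [[0.03,0,0],[0,0,0]],
    [[0.037,0,0],[0,0,0]],
    [[0.037,0,0],[0,0,0]],
  ],
)

```text
time_s: 43.2
tcp_pos: [0.5895, 0.1229, 0.0513]
eef_rot: [14.9, 89.9, 18.0]
contact_force: [-0.4, -0.6, -1.8]
gripper_width: 0.0496
```

>>> send_rows(
  plan=[
    [[0,0,0],[0,0,0]],
    [[0,0,0],[0,0,0]],
    [[0,0,0],[0,0,0]],
    [[0,0,0],[0,0,0]],
    [[0,0,0],[0,0,0]],
  ],
  jaw=0.34,
)

```text
time_s: 43.7
tcp_pos: [0.5896, 0.123, 0.0514]
eef_rot: [15.8, 89.9, 18.9]
contact_force: [0.5, -0.0, -0.1]
gripper_width: 0.0588
```

>>> send_rows(
  plan=[
    [[-0.1,0,0],[0,0,0]],
    [[-0.25,0,0],[0,0,0]],
    [[-0.45,0,0],[0,0,0]],
    [[-0.45,0,0],[0,0,0]],
    [[-0.45,0,0],[0,0,0]],
  ],
)

```text
time_s: 44.2
tcp_pos: [0.5898, 0.1231, 0.1197]
eef_rot: [22.9, 89.8, 25.9]
contact_force: [0.9, 0.7, -1.3]
gripper_width: 0.0586
```

```bash
python3 - <<'E'
from h import *
look(1)
go([([.5435,.120,.115],93),([.542,.12,.05],93)])
E
```

```text
pocket 1 n 8842 front end -74.8 y mid -0.4 y range [-23.4  22.5] x:topz [(-80, np.float64(13.5)), (-70, np.float64(18.7)), (-60, np.float64(18.2)), (-50, np.float64(17.6)), (-40, np.float64(17.0)), (-30, np.float64(16.4)), (-20, np.float64(15.8)), (-10, np.float64(15.2)), (0, np.float64(14.7)), (10, np.float64(14.1)), (20, np.float64(13.6))]
front top edge x at y.116 [0.4776 0.4853 0.4928] (out: .4787 .4858 .4931)
t=44.2 at [0.5892 0.1229 0.1188] head 93.1 w 0.0585 F [-0.4 -0.9 -0.3]
   [0.025, -0.003, -0.305] [0.002, 0.003, -0.001] -> [0.544 0.12  0.115]
   [0.433, 0.001, -0.01] [0.0, -0.0, -0.0] -> [0.542 0.12  0.05 ]
```

>>> send_rows(
  plan=[
    [[0,0,-0.1],[0,0,0]],
    [[0,0,-0.2],[0,0,0]],
    [[0,0,-0.305],[0,0,0]],
    [[0.02,0,-0.305],[0,0,0]],
    [[0.02,0,-0.305],[0,0,0]],
  ],
  jaw=-1,
)

```text
time_s: 44.75
tcp_pos: [0.5431, 0.1202, 0.1148]
eef_rot: [16.0, 90.0, 19.1]
contact_force: [0.6, 0.1, -0.4]
gripper_width: 0.0238
```

>>> send_rows(
  plan=[
    [[0.1,0,0],[0,0,0]],
    [[0.2,0,-0.005],[0,0,0]],
    [[0.28,0,-0.01],[0,0,0]],
    [[0.34,0,-0.01],[0,0,0]],
    [[0.38,0,-0.015],[0,0,0]],
  ],
)

```text
time_s: 45.25
tcp_pos: [0.5411, 0.12, 0.0568]
eef_rot: [-77.6, 90.0, -74.5]
contact_force: [-0.1, -0.9, 3.0]
gripper_width: 0.0004
```

>>> send_rows(
  plan=[
    [[0.02,0,-0.005],[0,0,0]],
    [[0.035,0,-0.01],[0,0,0]],
    [[0.05,0,-0.01],[0,0,0]],
    [[0.055,0,-0.01],[0,0,0]],
    [[0.055,0,-0.01],[0,0,0]],
  ],
)

```text
time_s: 45.75
tcp_pos: [0.5418, 0.1205, 0.0512]
eef_rot: [5.3, 89.7, 8.5]
contact_force: [-1.1, -3.3, 18.4]
gripper_width: 0.0004
```

```bash
python3 - <<'E'
from h import *
p=r.get_state()['tcp_pos']
go([([p[0],p[1],.17],93),([.524,-.4815,.2],77)])
E
```

```text
t=45.8 at [0.5418 0.1205 0.0512] head 93.2 w 0.0004 F [-1.1 -3.3 18.4]
   [-0.792, 0.0, 0.004] [0.004, 0.006, -0.001] -> [0.542 0.121 0.17 ]
   [-0.04, -0.8, -0.066] [0.071, -0.0, 0.0] -> [0.538 0.    0.176]
   [-0.04, -0.803, -0.021] [0.071, -0.0, 0.0] -> [ 0.535 -0.12   0.182]
   [-0.04, -0.803, 0.024] [0.071, -0.0, 0.0] -> [ 0.531 -0.241  0.188]
   [-0.04, -0.8, 0.069] [0.071, -0.0, 0.0] -> [ 0.528 -0.361  0.194]
   [-0.04, -0.795, 0.113] [0.071, -0.0, 0.0] -> [ 0.524 -0.482  0.2  ]
```

>>> send_rows(
  plan=[
    [[-0.15,0,0.005],[0.004,0.006,0]],
    [[-0.4,0,0.005],[0.004,0.006,0]],
    [[-0.7,0,0.005],[0.004,0.006,0]],
    [[-0.8,0,0.005],[0.004,0.006,0]],
    [[-0.8,0,0.005],[0.004,0.006,0]],
  ],
  jaw=0.85,
)

```text
time_s: 46.25
tcp_pos: [0.5436, 0.1213, 0.1746]
eef_rot: [28.8, 89.6, 31.8]
contact_force: [-0.4, 0.0, -0.7]
gripper_width: 0.0353
```

```bash
python3 - <<'E'
from h import *
for k in (1,2): look(k)
E
```

```text
pocket 1 n 3783 front end -69.0 y mid -0.5 y range [-23.1  22.2] x:topz [(-70, np.float64(10.4)), (-60, np.float64(11.0)), (-50, np.float64(11.0)), (-40, np.float64(10.9)), (-30, np.float64(11.0)), (-20, np.float64(11.0)), (-10, np.float64(11.0)), (0, np.float64(11.0))]
front top edge x at y.116 [0.4795 0.4866 0.4943] (out: .4787 .4858 .4931)
pocket 2 n 3807 front end -69.1 y mid -1.4 y range [-24.7  22. ] x:topz [(-70, np.float64(10.2)), (-60, np.float64(10.9)), (-50, np.float64(11.0)), (-40, np.float64(10.8)), (-30, np.float64(10.9)), (-20, np.float64(11.0)), (-10, np.float64(11.0)), (0, np.float64(10.8))]
front top edge x at y.116 [0.4798 0.4868 0.4941] (out: .4787 .4858 .4931)
```

>>> send_rows(
  plan=[
    [[-0.01,-0.25,-0.02],[0.02,0,0]],
    [[-0.03,-0.5,-0.04],[0.05,0,0]],
    [[-0.04,-0.8,-0.066],[0.071,0,0]],
    [[-0.04,-0.8,-0.066],[0.071,0,0]],
    [[-0.04,-0.8,-0.066],[0.071,0,0]],
  ],
)

```text
time_s: 46.85
tcp_pos: [0.5374, -0.001, 0.1757]
eef_rot: [163.0, 89.9, 162.7]
contact_force: [0.3, 0.5, -0.6]
gripper_width: 0.0794
```

>>> send_rows(
  plan=[
    [[-0.01,-0.25,-0.01],[0.02,0,0]],
    [[-0.03,-0.5,-0.02],[0.05,0,0]],
    [[-0.04,-0.8,-0.02],[0.071,0,0]],
    [[-0.04,-0.8,-0.02],[0.071,0,0]],
    [[-0.04,-0.8,-0.02],[0.071,0,0]],
  ],
)

```text
time_s: 47.35
tcp_pos: [0.5335, -0.1211, 0.1806]
eef_rot: [172.5, 89.8, 168.9]
contact_force: [0.7, 0.3, -0.3]
gripper_width: 0.0813
```

>>> send_rows(
  plan=[
    [[-0.01,-0.25,0.01],[0.02,0,0]],
    [[-0.03,-0.5,0.02],[0.05,0,0]],
    [[-0.04,-0.8,0.024],[0.071,0,0]],
    [[-0.04,-0.8,0.024],[0.071,0,0]],
    [[-0.04,-0.8,0.024],[0.071,0,0]],
  ],
)

```text
time_s: 47.85
tcp_pos: [0.5297, -0.2405, 0.1857]
eef_rot: [173.2, 89.7, 166.4]
contact_force: [0.1, 0.0, -0.7]
gripper_width: 0.081
```

>>> send_rows(
  plan=[
    [[-0.01,-0.25,0.03],[0.02,0,0]],
    [[-0.03,-0.5,0.05],[0.05,0,0]],
    [[-0.04,-0.8,0.07],[0.071,0,0]],
    [[-0.04,-0.8,0.07],[0.071,0,0]],
    [[-0.04,-0.8,0.07],[0.071,0,0]],
  ],
)

```text
time_s: 48.35
tcp_pos: [0.5263, -0.3599, 0.1908]
eef_rot: [172.1, 89.7, 162.1]
contact_force: [-0.1, 0.4, 0.1]
gripper_width: 0.0808
```

>>> send_rows(
  plan=[
    [[-0.01,-0.25,0.04],[0.02,0,0]],
    [[-0.03,-0.5,0.08],[0.05,0,0]],
    [[0.1,-0.8,0.113],[0.071,0,0]],
    [[0.38,-0.8,0.113],[0.071,0,0]],
    [[0.38,-0.8,0.113],[0.071,0,0]],
  ],
)

```text
time_s: 48.85
tcp_pos: [0.5196, -0.4774, 0.1272]
eef_rot: [161.5, 89.1, 148.3]
contact_force: [-1.1, 0.6, -1.7]
gripper_width: 0.0809
```

```bash
python3 - <<'E'
from h import *
print(slates(cap('top')))
cen,an=aim();go([([*cen,.0205],90+an)]);inseat()
E
```

```text
[]
aim n 6606 centre [ 0.5271 -0.4868] ang -13.0 [98.9 49.5]
t=49.0 at [ 0.5224 -0.479   0.1335] head 77.0 w 0.0813 F [-0.  -0.3  1.8]
   [0.753, -0.044, 0.049] [-0.0, -0.01, -0.001] -> [ 0.527 -0.487  0.021]
pocket 0 z of dark front/mid/back - - -
pocket 1 z of dark front/mid/back  79: 32.1 124: 33.4  67: 33.0
pocket 2 z of dark front/mid/back  72: 31.3 129: 32.8  64: 34.0
pocket 3 z of dark front/mid/back  73: 31.4 127: 32.9  64: 33.8
```

>>> send_rows(
  plan=[
    [[0.25,-0.03,0.036],[0,0,0]],
    [[0.5,-0.035,0.036],[0,0,0]],
    [[0.68,-0.035,0.036],[0,0,0]],
    [[0.76,-0.035,0.036],[0,0,0]],
    [[0.76,-0.035,0.036],[0,0,0]],
  ],
)

```text
time_s: 49.5
tcp_pos: [0.5275, -0.485, 0.0215]
eef_rot: [-175.6, 89.7, 171.4]
contact_force: [-0.7, -0.5, -0.4]
gripper_width: 0.0809
```

>>> send_rows(
  plan=[
    [[0,0,0],[0,0,0]],
    [[0,0,0],[0,0,0]],
    [[0,0,0],[0,0,0]],
    [[0,0,0],[0,0,0]],
    [[0,0,0],[0,0,0]],
  ],
  jaw=-1,
  force=30,
)

```text
time_s: 50.0
tcp_pos: [0.5278, -0.4853, 0.0224]
eef_rot: [-167.9, 89.7, 179.2]
contact_force: [0.9, 1.1, 4.1]
gripper_width: 0.0494
```

>>> send_rows(
  plan=[
    [[0,0,0],[0,0,0]],
    [[-0.1,0,0],[0,0,0]],
    [[-0.3,0,0],[0,0,0]],
    [[-0.6,0,0],[0,0,0]],
    [[-0.9,0,0],[0,0,0]],
  ],
)

```text
time_s: 50.5
tcp_pos: [0.5278, -0.485, 0.159]
eef_rot: [-175.3, 89.7, 171.8]
contact_force: [1.3, -1.2, -1.1]
gripper_width: 0.0497
```

```bash
python3 - <<'E'
from h import *
held();go([([.54,-.2,.19],86),([.59,.042,.19],93),([.59,.042,.14],93)])
E
```

```text
held n 9364 front end z -70.6 y mid -0.4 ang 90.0 top x 11.8 tilt -0.5 deg
t=50.5 at [ 0.5308 -0.4878  0.1692] head 77.2 w 0.0494 F [ 1.8 -2.1  7.8]
   [-0.076, 0.942, -0.183] [-0.098, 0.003, 0.004] -> [ 0.535 -0.344  0.18 ]
   [-0.073, 0.953, -0.11] [-0.098, 0.003, 0.004] -> [ 0.54 -0.2   0.19]
   [-0.0, 0.816, 0.11] [-0.078, -0.0, 0.0] -> [ 0.565 -0.079  0.19 ]
   [-0.0, 0.808, 0.16] [-0.078, -0.0, 0.0] -> [0.59  0.042 0.19 ]
   [0.333, -0.0, 0.0] [-0.0, 0.0, 0.0] -> [0.59  0.042 0.14 ]
```

>>> send_rows(
  plan=[
    [[-0.02,0.25,-0.05],[-0.03,0,0]],
    [[-0.05,0.55,-0.11],[-0.06,0,0]],
    [[-0.075,0.94,-0.18],[-0.098,0.003,0.004]],
    [[-0.075,0.94,-0.18],[-0.098,0.003,0.004]],
    [[-0.075,0.94,-0.18],[-0.098,0.003,0.004]],
  ],
)

```text
time_s: 51.05
tcp_pos: [0.5362, -0.3425, 0.1807]
eef_rot: [-44.3, 89.7, -52.6]
contact_force: [0.8, -0.4, -2.0]
gripper_width: 0.0495
```

>>> send_rows(
  plan=[
    [[-0.02,0.25,-0.03],[-0.03,0,0]],
    [[-0.05,0.55,-0.06],[-0.06,0,0]],
    [[-0.075,0.95,-0.11],[-0.098,0.003,0.004]],
    [[-0.075,0.95,-0.11],[-0.098,0.003,0.004]],
    [[-0.075,0.95,-0.11],[-0.098,0.003,0.004]],
  ],
)

```text
time_s: 51.55
tcp_pos: [0.5408, -0.1983, 0.192]
eef_rot: [-20.1, 89.9, -23.9]
contact_force: [0.3, -0.6, -1.6]
gripper_width: 0.0494
```

>>> send_rows(
  plan=[
    [[0,0.25,0.03],[-0.03,0,0]],
    [[0,0.55,0.07],[-0.05,0,0]],
    [[0,0.815,0.11],[-0.078,0,0]],
    [[0,0.815,0.11],[-0.078,0,0]],
    [[0,0.815,0.11],[-0.078,0,0]],
  ],
)

```text
time_s: 52.05
tcp_pos: [0.5657, -0.0779, 0.1917]
eef_rot: [-42.3, 89.9, -42.6]
contact_force: [-0.4, -0.1, -2.9]
gripper_width: 0.0491
```

```bash
python3 - <<'E'
from h import *
held();go([([.591,.0422,.14],93)])
E
```

```text
held n 9432 front end z -70.7 y mid -0.9 ang 90.0 top x 11.8 tilt -0.4 deg
t=52.1 at [ 0.5654 -0.0785  0.1917] head 89.7 w 0.0496 F [-0.4  0.1 -1.8]
   [0.344, 0.806, 0.166] [-0.073, 0.001, 0.002] -> [0.591 0.042 0.14 ]
```

>>> send_rows(
  plan=[
    [[0.03,0.25,0.05],[-0.03,0,0]],
    [[0.06,0.55,0.1],[-0.05,0,0]],
    [[0.15,0.81,0.17],[-0.073,0,0]],
    [[0.34,0.81,0.17],[-0.073,0,0]],
    [[0.34,0.81,0.17],[-0.073,0,0]],
  ],
)

```text
time_s: 52.6
tcp_pos: [0.5895, 0.0414, 0.1368]
eef_rot: [-153.8, 89.6, -150.9]
contact_force: [-1.0, -1.6, -2.9]
gripper_width: 0.0493
```

```bash
python3 - <<'E'
from h import *
held();look(1);go([([.592,.0428,.075],93)])
E
```

```text
held n 9217 front end z -70.8 y mid -0.9 ang 89.9 top x 11.8 tilt -0.4 deg
pocket 1 n 7339 front end -68.1 y mid -1.6 y range [-25.1  21.9] x:topz [(-70, np.float64(10.5)), (-60, np.float64(10.8)), (-50, np.float64(10.9)), (-40, np.float64(10.9)), (-30, np.float64(10.8)), (-20, np.float64(10.8)), (-10, np.float64(10.9)), (0, np.float64(10.9)), (10, np.float64(10.9)), (20, np.float64(10.9))]
front top edge x at y.116 [0.4795 0.4871 0.4946] (out: .4787 .4858 .4931)
t=52.7 at [0.5914 0.041  0.1404] head 92.9 w 0.0491 F [ 0.3  0.2 -1.7]
   [0.436, 0.013, 0.005] [-0.003, -0.001, 0.003] -> [0.592 0.043 0.075]
```

>>> send_rows(
  plan=[
    [[0.1,0.013,0.01],[0,0,0]],
    [[0.22,0.013,0.01],[0,0,0]],
    [[0.35,0.013,0.01],[0,0,0]],
    [[0.42,0.013,0.01],[0,0,0]],
    [[0.42,0.013,0.01],[0,0,0]],
  ],
)

```text
time_s: 53.2
tcp_pos: [0.592, 0.0418, 0.0762]
eef_rot: [-131.5, 89.8, -128.7]
contact_force: [-0.5, -0.2, -1.5]
gripper_width: 0.0497
```

>>> send_rows(
  plan=[
    [[0.03,0,0],[0,0,0]],
    [[0.06,0,0],[0,0,0]],
    [[0.09,0,0],[0,0,0]],
    [[0.12,0,0],[0,0,0]],
    [[0.12,0,0],[0,0,0]],
  ],
)

```text
time_s: 53.7
tcp_pos: [0.5922, 0.0419, 0.0579]
eef_rot: [-127.9, 89.8, -125.0]
contact_force: [0.6, -0.2, -1.5]
gripper_width: 0.0495
```

```bash
python3 - <<'E'
from h import *
held();go([])
E
```

```text
held n 9340 front end z -71.0 y mid -0.9 ang -90.0 top x 11.5 tilt -0.6 deg
t=53.8 at [0.5923 0.0419 0.0582] head 92.8 w 0.0496 F [ 0.7  0.  -1. ]
```

>>> send_rows(
  plan=[
    [[0.01,0,0],[0,0,0]],
    [[0.015,0,0],[0,0,0]],
    [[0.02,0,0],[0,0,0]],
    [[0.025,0,0],[0,0,0]],
    [[0.025,0,0],[0,0,0]],
  ],
)

```text
time_s: 54.25
tcp_pos: [0.5926, 0.042, 0.0547]
eef_rot: [-119.4, 89.8, -116.5]
contact_force: [1.7, 0.5, 1.7]
gripper_width: 0.0496
```

>>> send_rows(
  plan=[
    [[0,0,0],[0,0,0]],
    [[0,0,0],[0,0,0]],
    [[0,0,0],[0,0,0]],
    [[0,0,0],[0,0,0]],
    [[0,0,0],[0,0,0]],
  ],
  jaw=0.34,
)

```text
time_s: 54.75
tcp_pos: [0.5925, 0.0419, 0.0546]
eef_rot: [-122.6, 89.8, -119.7]
contact_force: [0.5, -0.2, 0.4]
gripper_width: 0.0588
```

>>> send_rows(
  plan=[
    [[-0.1,0,0],[0,0,0]],
    [[-0.25,0,0],[0,0,0]],
    [[-0.42,0,0],[0,0,0]],
    [[-0.42,0,0],[0,0,0]],
    [[-0.42,0,0],[0,0,0]],
  ],
)

```text
time_s: 55.25
tcp_pos: [0.5927, 0.0423, 0.1181]
eef_rot: [-107.4, 89.8, -104.6]
contact_force: [-0.1, -0.1, -1.2]
gripper_width: 0.0584
```

```bash
python3 - <<'E'
from h import *
look(0)
go([([.5485,.040,.115],93)])
E
```

```text
pocket 0 n 8206 front end -69.1 y mid -1.4 y range [-24.3  21.5] x:topz [(-70, np.float64(16.3)), (-60, np.float64(17.0)), (-50, np.float64(16.5)), (-40, np.float64(16.1)), (-30, np.float64(15.6)), (-20, np.float64(15.1)), (-10, np.float64(14.6)), (0, np.float64(14.2)), (10, np.float64(13.6)), (20, np.float64(13.3))]
front top edge x at y.116 [0.4799 0.4872 0.4946] (out: .4787 .4858 .4931)
t=55.3 at [0.5922 0.0421 0.1173] head 92.8 w 0.0588 F [ 0.4 -0.  -0.2]
   [0.016, 0.001, -0.292] [-0.004, -0.003, 0.004] -> [0.548 0.04  0.115]
```

Good: resting ~7 mm high on its catch. Press.

>>> send_rows(
  plan=[
    [[0,0,-0.1],[0,0,0]],
    [[0,0,-0.2],[0,0,0]],
    [[0,0,-0.295],[0,0,0]],
    [[0.02,0,-0.295],[0,0,0]],
    [[0.02,0,-0.295],[0,0,0]],
  ],
  jaw=-1,
)

```text
time_s: 55.8
tcp_pos: [0.5477, 0.0398, 0.1135]
eef_rot: [-136.4, 89.7, -133.6]
contact_force: [0.5, -0.2, -0.6]
gripper_width: 0.0244
```

>>> send_rows(
  plan=[
    [[0.1,0,0],[0,0,0]],
    [[0.2,0,-0.005],[0,0,0]],
    [[0.28,0,-0.01],[0,0,0]],
    [[0.34,0,-0.015],[0,0,0]],
    [[0.38,0,-0.015],[0,0,0]],
  ],
)

```text
time_s: 56.3
tcp_pos: [0.545, 0.0393, 0.0555]
eef_rot: [-141.2, 89.6, -138.4]
contact_force: [-2.7, 0.1, 3.5]
gripper_width: 0.0009
```

>>> send_rows(
  plan=[
    [[0.02,0,-0.005],[0,0,0]],
    [[0.035,0,-0.01],[0,0,0]],
    [[0.05,0,-0.015],[0,0,0]],
    [[0.05,0,-0.015],[0,0,0]],
    [[0.05,0,-0.015],[0,0,0]],
  ],
)

```text
time_s: 56.8
tcp_pos: [0.5461, 0.0396, 0.0512]
eef_rot: [-61.9, 89.8, -58.9]
contact_force: [0.8, -3.9, 19.4]
gripper_width: 0.0005
```

>>> send_rows(
  plan=[
    [[-0.15,0,0],[0,0,0]],
    [[-0.4,0,0],[0,0,0]],
    [[-0.7,0,0],[0,0,0]],
    [[-0.7,0,0.2],[0,0,0]],
    [[-0.7,0.1,0.4],[0,0,0]],
  ],
)

```text
time_s: 57.3
tcp_pos: [0.6066, 0.0576, 0.1593]
eef_rot: [-14.7, 89.6, -11.8]
contact_force: [0.6, -0.1, 0.9]
gripper_width: 0.0004
```

>>> send_rows(
  plan=[
    [[0,0.2,0],[0,0,0]],
    [[-0.1,0.4,0],[0,0,0]],
    [[-0.3,0.7,0],[0,0,0]],
    [[-0.3,0.7,0],[0,0,0]],
    [[-0.3,0.7,0],[0,0,0]],
  ],
)

```text
time_s: 57.8
tcp_pos: [0.6012, 0.1641, 0.205]
eef_rot: [-4.9, 89.5, -1.8]
contact_force: [-0.0, 0.1, -1.1]
gripper_width: 0.0004
```

```bash
python3 - <<'E'
from h import *
go([])
for k in range(4): look(k,'w8.png' if k==0 else None)
print(slates(cap('top')))
E
```

```text
t=57.8 at [0.6012 0.1641 0.205 ] head 93.0 w 0.0004 F [-0.   0.1 -1.1]
pocket 0 n 5476 front end -53.1 y mid 0.1 y range [-23.   23.2] x:topz [(-60, np.float64(11.2)), (-50, np.float64(10.7)), (-40, np.float64(10.9)), (-30, np.float64(10.9)), (-20, np.float64(10.9)), (-10, np.float64(10.9)), (0, np.float64(10.9)), (10, np.float64(10.9)), (20, np.float64(11.0)), (30, np.float64(11.0)), (40, np.float64(10.9)), (50, np.float64(10.9))]
front top edge x at y.116 [0.4822 0.4897 0.4968] (out: .4787 .4858 .4931)
pocket 1 n 6408 front end -65.9 y mid -0.1 y range [-22.7  22.6] x:topz [(-70, np.float64(10.4)), (-60, np.float64(10.9)), (-50, np.float64(10.9)), (-40, np.float64(10.9)), (-30, np.float64(10.9)), (-20, np.float64(11.0)), (-10, np.float64(11.1)), (0, np.float64(11.0)), (10, np.float64(11.0)), (20, np.float64(11.0)), (30, np.float64(11.0)), (40, np.float64(11.0)), (50, np.float64(11.1))]
front top edge x at y.116 [0.4822 0.4896 0.4969] (out: .4787 .4858 .4931)
pocket 2 n 6438 front end -65.3 y mid -0.6 y range [-23.3  22.1] x:topz [(-70, np.float64(10.5)), (-60, np.float64(10.9)), (-50, np.float64(10.9)), (-40, np.float64(11.0)), (-30, np.float64(10.9)), (-20, np.float64(10.9)), (-10, np.float64(11.0)), (0, np.float64(11.0)), (10, np.float64(11.0)), (20, np.float64(10.9)), (30, np.float64(10.9)), (40, np.float64(10.9)), (50, np.float64(11.0))]
front top edge x at y.116 [0.4817 0.4896 0.4971] (out: .4787 .4858 .4931)
pocket 3 n 6749 front end -67.0 y mid -1.6 y range [-25.1  21.9] x:topz [(-70, np.float64(10.4)), (-60, np.float64(10.8)), (-50, np.float64(10.8)), (-40, np.float64(10.9)), (-30, np.float64(10.8)), (-20, np.float64(10.8)), (-10, np.float64(10.9)), (0, np.float64(10.9)), (10, np.float64(10.9)), (20, np.float64(10.9)), (30, np.float64(10.9)), (40, np.float64(10.9)), (50, np.float64(10.9))]
front top edge x at y.116 [0.4816 0.4896 0.497 ] (out: .4787 .4858 .4931)
[]
```

View pics/w8.png

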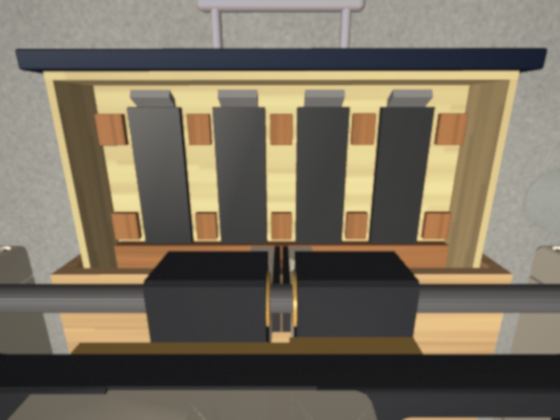

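```bash
python3 - <<'E'
from h import *
go([([.465,.160,.15],93),([.465,.16,.0735],93),([.448,.159,.0735],93)])
E
```

```text
t=58.0 at [0.6006 0.1614 0.2033] head 92.8 w 0.0008 F [0.3 0.4 0.1]
   [0.35, 0.036, -0.905] [-0.004, 0.007, 0.003] -> [0.465 0.16  0.15 ]
   [0.51, 0.0, -0.0] [0.0, 0.0, 0.0] -> [0.465 0.16  0.074]
   [0.0, -0.001, -0.114] [0.0, -0.0, -0.0] -> [0.448 0.159 0.074]
```

>>> send_rows(
  plan=[
    [[0.08,0.01,-0.25],[0,0,0]],
    [[0.16,0.02,-0.5],[0,0,0]],
    [[0.25,0.03,-0.75],[0,0.007,0]],
    [[0.35,0.036,-0.905],[0,0.007,0.003]],
    [[0.35,0.036,-0.905],[0,0.007,0.003]],
  ],
)

```text
time_s: 58.55
tcp_pos: [0.4614, 0.1579, 0.1483]
eef_rot: [-158.4, 89.8, -155.6]
contact_force: [-0.3, 0.3, 1.2]
gripper_width: 0.0002
```

>>> send_rows(
  plan=[
    [[0,0,0],[0,0,0]],
    [[0,0,0],[0,0,0]],
    [[0,0,0],[0,0,0]],
    [[0,0,0],[0,0,0]],
    [[0,0,0],[0,0,0]],
  ],
)

```text
time_s: 59.05
tcp_pos: [0.4619, 0.1579, 0.1483]
eef_rot: [-157.9, 89.8, -155.1]
contact_force: [-0.5, -1.2, -0.0]
gripper_width: 0.0001
```

```bash
python3 - <<'E'
from h import *
go([([.465,.16,.0735],93)])
a=cap('wrist');W=cloud(a)
m=(W[...,2]>.055)&(W[...,2]<.075)&(W[...,0]<.47)&(W[...,0]>.42)
q=W[m];q=q[abs(q[:,1]-.14)<.02];print('bar',np.percentile(q[:,0],[2,98]).round(4) if len(q) else '')
E
```

```text
t=59.0 at [0.4619 0.1579 0.1483] head 92.8 w 0.0001 F [-0.5 -1.2 -0. ]
   [0.498, 0.014, 0.024] [-0.005, -0.005, 0.002] -> [0.465 0.16  0.074]
bar [0.4396 0.4508]
```

>>> send_rows(
  plan=[
    [[0.1,0.014,0.027],[0,0,0]],
    [[0.25,0.014,0.027],[0,0,0]],
    [[0.4,0.014,0.027],[0,0,0]],
    [[0.495,0.014,0.027],[0,0,0]],
    [[0.495,0.014,0.027],[0,0,0]],
  ],
)

```text
time_s: 59.6
tcp_pos: [0.4644, 0.1593, 0.0722]
eef_rot: [-151.5, 89.5, -148.8]
contact_force: [0.1, -0.4, 0.2]
gripper_width: 0.001
```

>>> send_rows(
  plan=[
    [[0,0,-0.03],[0,0,0]],
    [[0,0,-0.06],[0,0,0]],
    [[0,0,-0.09],[0,0,0]],
    [[0,0,-0.12],[0,0,0]],
    [[0,0,-0.13],[0,0,0]],
  ],
)

```text
time_s: 60.1
tcp_pos: [0.4488, 0.1598, 0.0738]
eef_rot: [-36.9, 89.9, -34.0]
contact_force: [28.9, -9.8, -19.2]
gripper_width: 0.0005
```

>>> send_rows(
  plan=[
    [[0,0,0],[0,0,0]],
    [[0,0,-0.01],[0,0,0]],
    [[0,0,-0.01],[0,0,0]],
    [[0,0,-0.01],[0,0,0]],
    [[0,0,-0.01],[0,0,0]],
  ],
)

```text
time_s: 60.6
tcp_pos: [0.449, 0.1603, 0.0749]
eef_rot: [2.9, 89.7, 5.8]
contact_force: [11.8, -4.0, -5.3]
gripper_width: 0.0005
```

```bash
python3 - <<'E'
from h import *
go([([.4605,.16,.0735],93),([.462,.16,.14],93),([.415,.16,.14],93),([.415,.16,.0735],93)])
E
```

```text
t=60.6 at [0.449  0.1603 0.0749] head 93.0 w 0.0005 F [11.8 -4.  -5.3]
   [0.009, -0.006, 0.076] [-0.001, 0.007, -0.0] -> [0.46  0.16  0.074]
   [-0.443, -0.001, 0.01] [-0.0, -0.0, -0.0] -> [0.462 0.16  0.14 ]
   [0.0, 0.016, -0.313] [-0.0, -0.0, 0.0] -> [0.415 0.16  0.14 ]
   [0.443, 0.0, -0.0] [-0.0, -0.0, -0.0] -> [0.415 0.16  0.074]
```

>>> send_rows(
  plan=[
    [[0,0,0.03],[0,0,0]],
    [[0,0,0.06],[0,0,0]],
    [[0,0,0.07],[0,0,0]],
    [[0,0,0.07],[0,0,0]],
    [[0,0,0.07],[0,0,0]],
  ],
)

```text
time_s: 61.1
tcp_pos: [0.4592, 0.1608, 0.0748]
eef_rot: [1.7, 89.7, 4.6]
contact_force: [-1.9, 0.0, 0.1]
gripper_width: 0.0004
```

>>> send_rows(
  plan=[
    [[-0.15,0,0],[0,0,0]],
    [[-0.35,0,0],[0,0,0]],
    [[-0.45,0,0],[0,0,0]],
    [[-0.45,0,-0.15],[0,0,0]],
    [[-0.45,0,-0.33],[0,0,0]],
  ],
)

```text
time_s: 61.6
tcp_pos: [0.4096, 0.1585, 0.1424]
eef_rot: [9.6, 89.7, 12.5]
contact_force: [-0.5, -0.2, -0.7]
gripper_width: 0.0004
```

```bash
python3 - <<'E'
from h import *
go([([.408,.16,.14],93),([.408,.16,.0735],93)])
a=cap('wrist');W=cloud(a)
q=(W[...,2]>.084)&(W[...,2]<.092)&(abs(W[...,1]-.116)<.01)&(W[...,0]<.54)
if q.sum()>20: print('front',np.percentile(W[q][:,0],[1,50,99]).round(4),'(out: .4787 .4858 .4931)')
inseat()
E
```

```text
t=61.6 at [0.4096 0.1585 0.1424] head 92.9 w 0.0004 F [-0.5 -0.2 -0.7]
   [0.016, 0.01, -0.01] [-0.002, 0.007, -0.001] -> [0.408 0.16  0.14 ]
   [0.443, -0.0, -0.0] [-0.0, 0.0, -0.0] -> [0.408 0.16  0.074]
pocket 0 z of dark front/mid/back  72: 33.8 126: 33.2  70: 31.4
pocket 1 z of dark front/mid/back  80: 31.7 127: 33.4  69: 32.6
pocket 2 z of dark front/mid/back  76: 33.4 129: 33.0  63: 32.2
pocket 3 z of dark front/mid/back  75: 33.8 125: 32.2  66: 33.8
```

>>> send_rows(
  plan=[
    [[0.1,0.01,-0.015],[0,0.007,0]],
    [[0.25,0.01,-0.015],[0,0.007,0]],
    [[0.4,0.01,-0.015],[0,0.007,0]],
    [[0.45,0.01,-0.015],[0,0.007,0]],
    [[0.45,0.01,-0.015],[0,0.007,0]],
  ],
)

```text
time_s: 62.2
tcp_pos: [0.4046, 0.1583, 0.0738]
eef_rot: [-158.0, 89.8, -155.1]
contact_force: [-0.7, -0.8, 0.9]
gripper_width: 0.0005
```

>>> send_rows(
  plan=[
    [[0,0,0.04],[0,0,0]],
    [[0,0,0.1],[0,0,0]],
    [[0,0,0.2],[0,0,0]],
    [[0,0,0.3],[0,0,0]],
    [[0,0,0.4],[0,0,0]],
  ],
)

```text
time_s: 62.7
tcp_pos: [0.4658, 0.1615, 0.0743]
eef_rot: [-164.3, 89.8, -161.3]
contact_force: [-2.9, 1.9, 1.7]
gripper_width: 0.0006
```

>>> send_rows(
  plan=[
    [[0,0,0.1],[0,0,0]],
    [[0,0,0.2],[0,0,0]],
    [[0,0,0.3],[0,0,0]],
    [[0,0,0.4],[0,0,0]],
    [[0,0,0.45],[0,0,0]],
  ],
)

```text
time_s: 63.2
tcp_pos: [0.5353, 0.1652, 0.0747]
eef_rot: [-171.5, 89.9, -168.5]
contact_force: [-0.2, 0.3, -0.6]
gripper_width: 0.0007
```

```bash
python3 - <<'E'
from h import *
go([([.592,.169,.0735],93)])
E
```

```text
t=63.2 at [0.5353 0.1652 0.0747] head 92.9 w 0.0007 F [-0.2  0.3 -0.6]
   [0.008, 0.006, 0.379] [-0.001, -0.002, 0.0] -> [0.592 0.169 0.074]
```

>>> send_rows(
  plan=[
    [[0.01,0,0.07],[0,0,0]],
    [[0.01,0,0.15],[0,0,0]],
    [[0.01,0,0.23],[0,0,0]],
    [[0.01,0,0.3],[0,0,0]],
    [[0.01,0,0.34],[0,0,0]],
  ],
)

```text
time_s: 63.7
tcp_pos: [0.5875, 0.168, 0.0732]
eef_rot: [-179.9, 90.0, -177.0]
contact_force: [-1.3, 0.4, 2.0]
gripper_width: 0.0004
```

>>> send_rows(
  plan=[
    [[0,0,0.02],[0,0,0]],
    [[0,0,0.04],[0,0,0]],
    [[0,0,0.06],[0,0,0]],
    [[0,0,0.07],[0,0,0]],
    [[0,0,0.07],[0,0,0]],
  ],
)

```text
time_s: 64.2
tcp_pos: [0.5903, 0.1677, 0.0726]
eef_rot: [-170.9, 89.2, -168.1]
contact_force: [-33.0, 7.1, 24.3]
gripper_width: 0.0004
```

>>> send_rows(
  plan=[
    [[0,0,0.02],[0,0,0]],
    [[0,0,0.03],[0,0,0]],
    [[0,0,0.03],[0,0,0]],
    [[0,0,0.03],[0,0,0]],
    [[0,0,0.03],[0,0,0]],
  ],
)

```text
time_s: 64.7
tcp_pos: [0.5902, 0.1675, 0.0724]
eef_rot: [-170.9, 88.8, -168.1]
contact_force: [-21.1, 3.6, 14.4]
gripper_width: 0.0004
```

>>> send_rows(
  plan=[
    [[0,0,-0.03],[0,0.02,0]],
    [[0,0,-0.1],[0,0.02,0]],
    [[0,0,-0.25],[0,0.02,0]],
    [[0,0,-0.4],[0,0.02,0]],
    [[0,0,-0.5],[0,0.02,0]],
  ],
)

```text
time_s: 65.2
tcp_pos: [0.5141, 0.1636, 0.074]
eef_rot: [-175.3, 87.9, -172.4]
contact_force: [0.9, 0.4, -0.0]
gripper_width: 0.0004
```

>>> send_rows(
  plan=[
    [[-0.2,0,0],[0,0,0]],
    [[-0.5,0,0],[0,0,0]],
    [[-0.8,0,0],[0,0,0]],
    [[-1,0,0],[0,0,0]],
    [[-1,0,0],[0,0,0]],
  ],
)

```text
time_s: 65.7
tcp_pos: [0.522, 0.1654, 0.2291]
eef_rot: [177.6, 88.4, -179.5]
contact_force: [0.4, 0.3, -0.5]
gripper_width: 0.0008
```

```bash
python3 - <<'E'
from h import *
go([])
a=cap('wrist','w9.png');W=cloud(a)
q=(W[...,2]>.03)&(W[...,2]<.086)&(abs(W[...,1]-.116)<.02)&(W[...,0]>.6)&(W[...,0]<.75)
print('face',q.sum(),np.percentile(W[q][:,0],[5,50,95]).round(4) if q.sum() else '')
b=cap('top','t9.png');Wt=cloud(b);print(slates(b))
for n in ['ramekin','soap','oil','mill','mug','jar','spoon']:
    for d in r.trace(b,n)[:1]: print(n,round(d['score'],2),np.round(d['uv']),np.nanmedian(Wt[d['mask']],0).round(3))
cv2.imwrite('pics/f.png',np.vstack([cv2.resize(b['color'][80:320,100:480],(470,297)),cv2.resize(a['color'],(400,300))[:, :].copy() if 0 else cv2.copyMakeBorder(cv2.resize(a['color'],(400,300)),0,0,0,70,cv2.BORDER_CONSTANT)])[:,:,::-1])
E
```

```text
t=65.7 at [0.522  0.1654 0.2291] head 92.9 w 0.0008 F [ 0.4  0.3 -0.5]
face 0 
[]
ramekin 0.67 [381. 228.] [ 0.42  -0.357  0.012]
soap 0.62 [339. 143.] [ 0.729 -0.197  0.115]
mill 0.53 [140. 243.] [0.368 0.515 0.15 ]
mug 0.66 [372. 274.] [ 0.258 -0.333  0.013]
jar 0.77 [158. 181.] [0.594 0.465 0.096]
spoon 0.44 [378. 232.] [ 0.421 -0.358  0.011]
```

View pics/f.png

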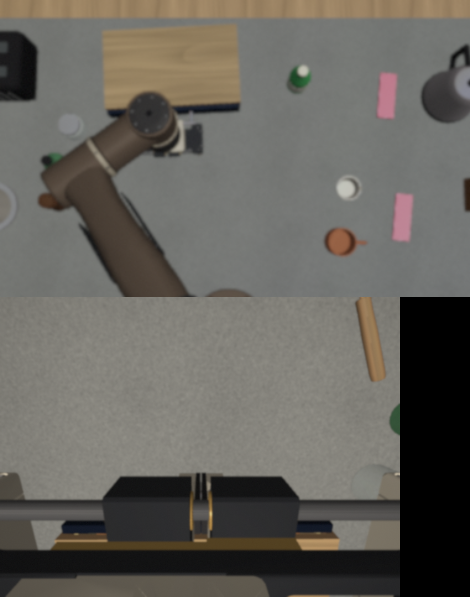

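```bash
python3 - <<'E'
from h import *
for n in ('top','wrist','scene'):
    a=cap(n);W=cloud(a);c=a['color'].astype(int)
    m=(c.max(2)<75)&(W[...,2]>.08)&(W[...,2]<.095)&(W[...,0]>.6)&(W[...,0]<.7)&(W[...,1]>0)&(W[...,1]<.36)
    P=W[m]; 
    if m.sum()<5: print(n,m.sum());continue
    x=P[:,0]+np.tan(np.radians(3))*(P[:,1]-.116); print(n,m.sum(),'front top, referred to y .116',np.percentile(x,[5,50,95]).round(4),'expected shut .6523 .6594 .6667')
E
```

```text
top 185 front top, referred to y .116 [0.644  0.6498 0.6557] expected shut .6523 .6594 .6667
wrist 1536 front top, referred to y .116 [0.6459 0.6505 0.6585] expected shut .6523 .6594 .6667
scene 0
```

```bash
python3 - <<'E'
from h import *
a=cap('wrist');W=cloud(a)
for u in (110,440):
    for v in range(312,345,2): print(u,v,(W[v,u]*1000).round(1).tolist(),a['color'][v,u].tolist())
cv2.imwrite('pics/g.png',cv2.resize(a['color'][290:350,60:260],(800,240),interpolation=cv2.INTER_NEAREST)[:,:,::-1])
E
```

```text
110 312 [500.6, 115.2, 289.3] [63, 61, 61]
110 314 [654.5, -16.5, 65.1] [19, 21, 25]
110 316 [653.5, -13.7, 70.1] [6, 10, 14]
110 318 [653.2, -11.7, 74.0] [10, 12, 19]
110 320 [653.8, -10.4, 76.6] [8, 10, 16]
110 322 [653.2, -8.1, 80.8] [7, 12, 18]
110 324 [652.6, -5.9, 84.9] [8, 11, 17]
110 326 [653.0, -4.5, 87.6] [13, 18, 27]
110 328 [654.0, -3.7, 89.4] [21, 27, 38]
110 330 [657.1, -4.4, 88.4] [18, 25, 39]
110 332 [659.5, -4.7, 88.2] [18, 25, 39]
110 334 [662.0, -5.0, 88.2] [20, 26, 39]
110 336 [663.8, -4.8, 88.9] [20, 26, 37]
110 338 [667.0, -5.6, 87.8] [64, 55, 45]
110 340 [667.9, -4.7, 89.7] [82, 65, 45]
110 342 [668.9, -3.9, 91.4] [82, 64, 40]
110 344 [503.6, 119.7, 298.4] [84, 64, 35]
440 312 [495.7, 206.1, 289.5] [62, 61, 61]
440 314 [634.3, 339.0, 67.5] [18, 20, 25]
440 316 [633.6, 336.5, 72.3] [9, 11, 18]
440 318 [634.3, 335.3, 75.0] [10, 14, 19]
440 320 [634.6, 333.8, 78.3] [8, 12, 16]
440 322 [634.8, 332.2, 81.6] [10, 12, 19]
440 324 [634.7, 330.4, 85.2] [7, 10, 19]
440 326 [636.0, 329.9, 86.7] [14, 21, 31]
440 328 [637.6, 329.7, 87.8] [20, 25, 38]
440 330 [639.3, 329.5, 88.7] [19, 25, 38]
440 332 [642.2, 330.5, 87.8] [20, 27, 40]
440 334 [644.8, 331.2, 87.4] [20, 26, 39]
440 336 [646.6, 331.1, 88.1] [36, 36, 43]
440 338 [649.6, 332.1, 87.2] [85, 72, 54]
440 340 [650.0, 330.9, 89.8] [86, 68, 48]
440 342 [650.3, 329.5, 92.7] [82, 63, 44]
440 344 [650.2, 327.9, 95.9] [83, 64, 45]
```

View pics/g.png

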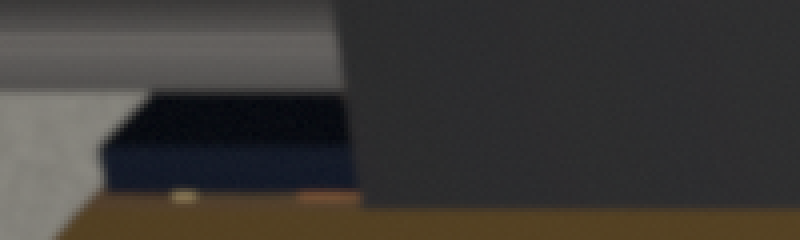

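>>> send_rows(
  plan=[
    [[0.2,0,0],[0,0.02,0]],
    [[0.5,0,0],[0,0.03,0]],
    [[0.8,0,0],[0,0.035,0]],
    [[1,0,0],[0,0.035,0]],
    [[1,0,0],[0,0.035,0]],
  ],
)

```text
time_s: 66.85
tcp_pos: [0.5114, 0.1619, 0.0698]
eef_rot: [-174.2, 85.9, -171.4]
contact_force: [-0.6, -0.5, -0.1]
gripper_width: 0.0003
```

```bash
python3 - <<'E'
from h import *
go([([.585,.1665,.068],93)])
E
```

```text
t=66.8 at [0.5114 0.1619 0.0698] head 92.8 w 0.0003 F [-0.6 -0.5 -0.1]
   [-0.023, 0.007, 0.491] [-0.005, -0.091, 0.009] -> [0.585 0.166 0.068]
```

>>> send_rows(
  plan=[
    [[-0.02,0,0.1],[0,-0.05,0]],
    [[-0.02,0,0.25],[0,-0.09,0]],
    [[-0.02,0,0.4],[0,-0.09,0]],
    [[-0.02,0,0.48],[0,-0.09,0]],
    [[-0.02,0,0.48],[0,-0.09,0]],
  ],
)

```text
time_s: 67.35
tcp_pos: [0.5857, 0.1657, 0.0685]
eef_rot: [-76.5, 89.6, -73.7]
contact_force: [0.0, -0.4, -0.2]
gripper_width: 0.0003
```

>>> send_rows(
  plan=[
    [[0,0,0.02],[0,0,0]],
    [[0,0,0.035],[0,0,0]],
    [[0,0,0.05],[0,0,0]],
    [[0,0,0.065],[0,0,0]],
    [[0,0,0.08],[0,0,0]],
  ],
)

```text
time_s: 67.85
tcp_pos: [0.5904, 0.1654, 0.0683]
eef_rot: [-140.7, 89.2, -138.0]
contact_force: [-36.9, 9.2, 28.0]
gripper_width: 0.0005
```

>>> send_rows(
  plan=[
    [[0,0,0.02],[0,0,0]],
    [[0,0,0.02],[0,0,0]],
    [[0,0,0.02],[0,0,0]],
    [[0,0,0.02],[0,0,0]],
    [[0,0,0.02],[0,0,0]],
  ],
)

```text
time_s: 68.35
tcp_pos: [0.59, 0.1652, 0.0684]
eef_rot: [-148.7, 89.0, -146.0]
contact_force: [-12.6, 3.2, 8.9]
gripper_width: 0.0008
```

>>> send_rows(
  plan=[
    [[0,0,-0.05],[0,0,0]],
    [[0,0,-0.15],[0,0,0]],
    [[0,0,-0.3],[0,0,0]],
    [[0,0,-0.45],[0,0,0]],
    [[0,0,-0.5],[0,0,0]],
  ],
)

```text
time_s: 68.85
tcp_pos: [0.5132, 0.1613, 0.0699]
eef_rot: [-149.4, 89.0, -146.7]
contact_force: [1.4, -0.4, 0.0]
gripper_width: 0.0007
```

>>> send_rows(
  plan=[
    [[-0.2,0,0],[0,0,0]],
    [[-0.5,0,0],[0,0,0]],
    [[-0.8,0,0],[0,0,0]],
    [[-1,0,0],[0,0,0]],
    [[-1,0,0],[0,0,0]],
  ],
)

```text
time_s: 69.35
tcp_pos: [0.518, 0.1641, 0.2254]
eef_rot: [-144.2, 89.5, -141.4]
contact_force: [-0.6, -1.4, -0.3]
gripper_width: 0.0001
```

```bash
python3 - <<'E'
from h import *
go([])
a=cap('wrist');W=cloud(a);print((W[318:342:4,110]*1000).round(1).tolist())
print(r.close_job())
E
```

```text
t=69.3 at [0.518  0.1641 0.2254] head 92.8 w 0.0001 F [-0.6 -1.4 -0.3]
[[652.8, -9.5, 84.0], [654.5, -7.5, 88.3], [658.6, -7.4, 89.3], [664.2, -8.5, 88.3], [668.5, -8.5, 89.2], [668.1, -5.0, 95.6]]
the job is handed in; nothing more can be done
None
```

All four dark slates are seated in their own pockets and the drawer is shut. I handed the job in at 69 s, with the gripper clear of everything.

- **Seating:** my last look inside, with the drawer out, showed all four slates level, their tops about 11 mm above the drawer floor. The final press on each bottomed out at the seated height under about 17–22 N; one press peaked slightly over the 20 N guide.
- **One slip, mended:** pressing slates down had pushed the drawer about 12 mm in, so the third slate landed on top of its catch (42 N at the wrist for a moment). I pulled the drawer back to its stop, re-laid that slate and pressed it in. The later presses pushed the drawer in another 3.5 mm. I pulled it out to its stop again with all four seated, then pushed it shut.
- **Drawer shut:** it met a hard stop at the same place on two pushes, at 33 and 37 N. The drawer front lies against the unit to within 1–2 mm.
- **A check that disagreed:** the camera put the shut drawer front about 6 mm short of where the stated travel would place it. I went by the hard stop.
- **Other things:** no dark slates are left on the worktop, and the ramekin, soap and jar read within 2 mm of where they started. The mug and mill read within a few millimetres to about 8 mm. The mill was partly hidden by the arm, and I never went near either. The oil bottle and spoon were not re-detected in the last picture; the arm went near neither. The pink look-alikes were left alone.

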